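Unload the bench press: release the ratchet clamp and take out the bushed housing

TASK

The bush is pressed in, so unload the bench press: lift the clamp's pawl out of the teeth and lay it right back on its stop, then draw the toothed bar all the way out by its upright handle. Then take the flanged housing out from under the raised punch without touching the punch or press head, and set it down gently, upright on the floor of the tray, leaving everything let go. Do not disturb the other things on the bench, and leave the tray where it stands.

Things in the scene. Friction and masses are not known exactly. Their poses are not given: they have to be found in the camera images.
- press: Fixed green C-frame bench press. Origin on the bench under the middle of the nest and punch; z up, at yaw 0 its x is the robot's x (yaw -0.30 to 0.04 rad). In these axes, mm: bed x -90 to 90, y -210 to 100, 30 high; column x -35 to 35, y -200 to -130, 390 high, on a foot x -50 to 50, y -210 to -120, 50 high. The ratchet clamp lies along +y.
- nest (a point): Middle of the nest in which the housing stands, on the press's axis at z 45 mm, the top face of a steel bolster x -65 to 65, y -80 to 80 (press's axes, mm). Two locating strips 5 high lie at x = +-41.5 to +-49.5, a back stop 15 high at x -35 to 35, y -73 to -51. The nest is open upwards and towards the robot (-x).
- press_head: The press's overhanging head, raised and fixed; same origin and axes as press. In mm: head block x -40 to 40, y -200 to 35, z 290 to 370; air cylinder 76 square above it to z 502. It hangs over the nest, too low for an upright gripper: reach the housing with the tool leaning 25 to 45 degrees, its body towards the robot (-x), towards the clamp (+y) or between. Must not be touched.
- punch (a point): Centre of the lower face of the punch under the head: upright cylinder 40 mm diameter, z 250 to 272 mm, rod 32 mm diameter above it, on the nest's axis. The housing's top is 126 mm below. Must not be touched.
- pawl_hinge (a point): Middle of the pawl's hinge pin, which runs along the press's x; at y 200, z 88 mm in the press's axes. It sits on the clamp's guide block: x -23 to 23, y 120 to 260, 62 mm high (81 at two straps over the bar at its ends), hinge cheeks to z 98 at y 174 to 226 (two plates at |x| 12 to 22); foot plate x -40 to 40, y 100 to 280, 12 high.
- pawl (a joint): Ratchet pawl angle, rad. 0: nose down in the teeth, bar locked; grows as it is lifted, up to the stop at 1.75. Beyond its dead centre (about 0.9 rad) it falls back and stays on the stop by its own weight; let go before that, it falls shut. Light: about 1 N at the knob.
- pawl_knob (a point): Centre of the black ball knob, 24 mm diameter, on the end of the pawl's 10 mm thick lever, 80 mm from the hinge pin. At pawl angle q it lies, in the press's axes, at x 0, y = 200 - 80 cos(0.96 + q), z = 88 + 80 sin(0.96 + q) mm: at first 154 high, leaning towards the housing; laid back 122 high, leaning towards the handle.
- bar (a joint): Travel of the toothed clamp bar, m. 0: its toe jaw (44 mm wide, top at z 72 mm) laps 9 mm over the flange's edge and holds it down; grows as the bar is drawn out along the press's +y, to the stop at 0.060. With the pawl down, teeth of 12 mm pitch block it after about 1 mm. About 3 N of friction; it stays where it is left.
- bar_handle (a point): Grip point in the upright round black handle on the outer end of the toothed bar: 23 mm diameter, z 78 to 152 mm, this point on its axis at z 125; in the press's axes at x 0, y = 327 mm plus the bar's travel.
- housing_center (a point): Centre (half-way up) of the loose cast aluminium housing, 79 mm tall, 0.45 to 0.7 kg: flange 80 (x) by 100 (y) by 12 mm, on it a round upright boss 50 mm diameter, 12 to 75 mm above the underside, a brass bush showing 4 mm on top. 39.5 mm above the underside; z up. At first in the nest, square to the press. Grip the boss 50 to 60 mm above the underside.
- housing: The same housing, its origin at the centre of the flange's underside (see housing_center).
- tray: Loose open plastic tray, 210 (its x) by 170 (its y) by 50 mm high outside, wall and floor 5 mm thick, 0.6 kg. Origin: centre of its underside on the bench; z up.
- tray_in (a point): Centre of the tray's inner floor, 5 mm above the bench; axes as the tray's.
- oil_bottle: Bystander: white bottle, 56 mm diameter, 150 mm tall, origin under its centre.
- mallet: Bystander: hammer, 260 mm long, lying flat beyond the press; origin on the bench near its middle.
- spanner: Bystander: spanner, 190 mm long, lying flat between robot and clamp; origin on the bench near its middle.
- bush_box: Bystander: small open cardboard box of brass bushes, 130 by 100 by 45 mm, origin under its centre.
There are look-alikes about, which are no part of the job. Of the things shaped like the housing, the aluminium one is meant.

How it is judged (in metres and radians):
On the way, in this order (a step that is already met when the one before it is completed fails the run):
1. the pawl is lifted out of the teeth and laid back on its stop (at least 1.6 rad), the bar still in (value of joint pawl above 1.6 rad and value of joint bar below 0.01 m), for 0.2 s.
2. the toothed bar is drawn out to its stop (at least 55 of 60 mm) (value of joint bar above 0.055 m), for 0.2 s.
3. the housing is out from under the punch (horizontal distance between housing_center and press above 0.12 m), for 0.1 s.
At the end, for the whole second after the job is handed in: The housing stands still and upright (within 0.08 rad) flat on the tray's floor (centre 34 to 45 mm above it and within 80 mm of its middle), the pawl lies back (at least 1.6 rad), the bar is out (at least 55 mm), and the robot has let go (horizontal distance between housing_center and tray_in below 0.08 m and z of housing_center in the frame of tray_in between 0.034 and 0.045 m and angle between housing_center's own z axis and vertical below 0.08 rad and linear speed of housing below 0.02 m/s and value of joint pawl above 1.6 rad and value of joint bar above 0.055 m); the robot touches nothing.
It fails at once if the robot or the housing touches the punch or press head (contact force between any of the arm, the fingers, housing and press_head above 2 N).
It fails at once if the housing is dropped or banged down in the tray (pressed on it with over 80 N, or faster than 0.35 m/s within the last 35 mm) (contact force between housing and tray above 80 N or (horizontal distance between housing_center and tray_in below 0.1 m and z of housing_center in the frame of tray_in below 0.075 m and linear speed of housing above 0.35 m/s)).
It fails at once if the tray is pushed more than 30 mm (distance of tray from where it was at the start of the episode above 0.03 m).
It fails at once if a bystander is moved more than 30 mm (distance of any of oil_bottle, mallet, spanner, bush_box from where it was at the start of the episode above 0.03 m).
It also fails if it takes over 58 s, if anything falls off the work surface, if the arm or the gripper's body presses on something with over 40 N, if the wrist force passes 120 N, or if a joint passes its speed limit or range.

ROBOT

A 6-joint arm with a two-finger parallel gripper is mounted at the origin on the work surface. World frame = base frame: x ahead of the robot, y to its left, z up, the work surface at z = 0. Lengths are in m, angles in degrees, forces in N, time in s.
With the tool pointing down it reaches from about 0.4 to 0.825 m from the base axis. Payload 7 kg.
Tool frame: the origin (TCP) lies midway between the tips of the shut fingers; the grasp point (between the pads) lies 19 mm behind it (ctrl.grasp_offset is the distance from the TCP to the grasp point, in m); z points along the fingers, x is the direction in which the jaws open and shut, and the axes are right-handed (so a half turn about z gives the same grasp; the last joint's range is limited). The gripper opens to 88 mm and grips with 3 to 60 N. Pads are 19 mm wide; open, the fingers measure 130 mm over their backs; the gripper's body (78 mm by 193 mm) begins 47 mm behind the grasp point.
Start: joints at [80.85, 20.546, 0.682, 0, -70.136, -16.507], TCP at [0.292, 0.608, 0.227] pointing down, gripper open.
Joint ranges: [-176.03, 176.03], [-82.01, 121.73], [-58.28, 71.71], [-173.87, 95.51], [-174.79, -0.11], [-173.66, 173.66]. Speed limits (degrees/s): [136.94, 136.94, 172.46, 180, 180, 180].

INTERFACE

Orientations are given as [roll, pitch, yaw] about the fixed x, y, z axes, in that order (R = Rz(yaw) Ry(pitch) Rx(roll)).
In Python, from plant import sensors, snapshot, order, ctrl gives the robot as it stands.
- The arm moves only by the tool send_rows, never from a script. Its argument "commands" is a list of rows, each a list of 3 entries, a list of its own where there are three numbers: the closure, from 0 (fully open) to 1 (shut), then the shift along the world's x, y, z in units of 0.25 m (1.0 is 0.25 m), then the turn, a rotation vector about the world's x, y, z in units of 360 degrees (1.0 is 360 degrees). In form: [[hand, [x, y, z], [ax, ay, az]], ...]. A call has 1 to 12 rows; each row shifts and turns the pose as measured when the row begins; what a row does not reach is not made up. A row lasts 1/10 s, in which the tool goes at most 50 mm and 8.59 degrees, less where a joint would pass 70% of its speed; a pose out of reach is approached as far as the arm can. A call with a number of a shift or a turn outside -1 to 1 is refused whole. A call with a gripper value outside its range is refused whole. The fingers move at their own pace and stop on an object; the grip force is fixed at half the most. Time passes only in rows, so rows that do not move let the fingers close. It gives the time, the measured TCP pose, the force and the opening at its end, in the units of the state.
- sensors.get_obs(): the state, without advancing time (a new reading comes with each control period).
- snapshot(name): name is "scene" or "top"; returns a dict with "color" (384x512x3 uint8, blue, green, red), "z_map" (384x512 float32, m along the optical axis (not along the pixel's ray), 0 where there is no reading), "mtx" (3x3 intrinsics, pixels), "k1" (the pictures are not rectified: a ray, as slopes to the right and down, at radius r is drawn at 1 + k1 r^2 times it, then the intrinsics apply), "xyz" and "attitude" of the camera in the world. Camera axes: x right, y down, z forward; pixel columns grow to the right and rows downward; lengths in m; the calibration is good to about 2 mm. A picture is of the moment at which its call begins.
- order.close_job(): hands the job in, once; it reports no verdict.
The state is a dict: "clock": time; "joint_pos": joint angles; "qvel": joint speeds; "tau": joint torques, N m; "tool_pos": TCP position; "orientation": TCP orientation; "force": force on the tool from outside, world axes, zero at the start; "moment": the same for the moment, N m; "opening": finger opening in m.
Only numpy, scipy, OpenCV 4.12 (cv2) and the standard library are available. Lean on these libraries where they do the work, as an engineer would, in place of code of your own. Each camera call takes 0.05 s, during which the arm holds its last target.

## Working session

There is one attempt and no reset: what is moved stays moved. The work goes in short steps, Python scripts to look and compute and a tool call to move; the robot and the scene stay as the last step left them, time stands still between calls to the robot, and variables do not carry over. Pictures are saved under pics/ and viewed, and the job is handed in when it is done.

Besides the shell and the picture viewer there is one more tool, called by a JSON object that holds its "api" and its "payload". send_rows: Moves the arm, as the interface text tells. Its arguments: {"type":"object","properties":{"commands":{"type":"array","items":{"type":"array"}}},"required":["commands"]}

```bash
ls; mkdir -p pics
cat > h.py <<'E'
import numpy as np,cv2
from plant import sensors,snapshot,order,ctrl
from scipy.spatial.transform import Rotation as R
E
python3 - <<'E'
from h import *
import pickle
print(sensors.get_obs())
print([a for a in dir(ctrl) if a[0]!='_'])
for n in("scene","top"):
    s=snapshot(n); cv2.imwrite(f"pics/{n}0.png",s["color"]); pickle.dump(s,open(f"{n}0.pkl","wb"))
    print(n,s["mtx"],s["k1"],s["xyz"],s["attitude"])
E
```

```text
pics
{'clock': 0.0, 'joint_pos': array([ 8.08498054e+01,  2.05918974e+01,  6.34018689e-01, -1.95954919e-02,
       -7.01348229e+01, -1.65059625e+01]), 'qvel': array([ 0.00798683,  0.00306365, -0.00554687,  0.00696206,  0.00701322,
        0.00634821]), 'tau': array([-1.11808067e-04, -5.82728577e+01,  2.93045461e+01,  6.99710771e+00,
        6.76569500e-03, -1.66954387e-04]), 'tool_pos': array([0.2920814 , 0.60800143, 0.22562097]), 'orientation': array([-1.79991321e+02, -9.41154015e-02, -1.15662838e+02]), 'force': array([-0.11977609,  0.59810485,  0.21730198]), 'moment': array([0.01561613, 0.00654855, 0.03902322]), 'opening': 0.08779963925623238}
['PlanningError', 'grasp_offset']
scene [[372.44016925   0.         250.06434662]
 [  0.         372.44016925 184.46799546]
 [  0.           0.           1.        ]] -0.08093524000108093 [1.20864364 0.92116629 0.97626597] [-1.25568202e+02  2.16009151e-02  1.43698526e+02]
top [[379.64230297   0.         255.90773972]
 [  0.         379.64230297 194.34975908]
 [  0.           0.           1.        ]] 0.016961494261180675 [ 0.28632341 -0.01457046  1.39512122] [-1.67833117e+02 -1.29522452e-01 -8.66676410e+01]
```

View pics/scene0.png

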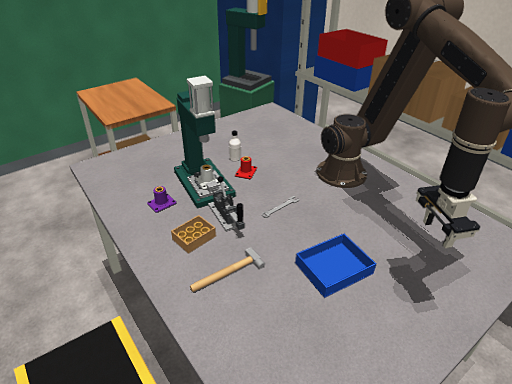

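View pics/top0.png

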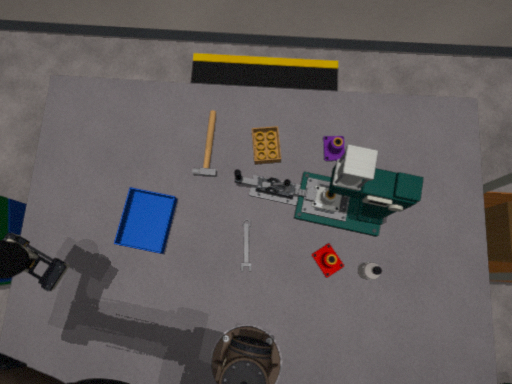

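The top view shows the press at about (340,200), the knob and handle near (240,178), the tray at (147,220), and the decoys in red (328,260) and purple (335,147). Next I'll zoom in and build the ray-casting code.

```bash
cat >> h.py <<'E'
import pickle
def cam(s):
    return R.from_euler('xyz',s["attitude"],degrees=True).as_matrix(),np.array(s["xyz"])
def rays(s,uv):
    uv=np.atleast_2d(np.asarray(uv,float)); K=s["mtx"]
    d=(uv-[K[0,2],K[1,2]])/[K[0,0],K[1,1]]
    x=d.copy()
    for _ in range(20): x=d/(1+s["k1"]*(x**2).sum(1,keepdims=True))
    return np.c_[x,np.ones(len(x))]
def onplane(s,uv,z):
    M,t=cam(s); r=rays(s,uv)@M.T
    return t+r*((z-t[2])/r[:,2])[:,None]
def bydepth(s,uv):
    M,t=cam(s); uv=np.atleast_2d(uv); d=np.array([s["z_map"][int(v),int(u)] for u,v in uv])
    return t+(rays(s,uv)*d[:,None])@M.T
def cloud(s):
    h,w=s["z_map"].shape; u,v=np.meshgrid(np.arange(w),np.arange(h)); uv=np.c_[u.ravel(),v.ravel()]
    M,t=cam(s); return (t+(rays(s,uv)*s["z_map"].reshape(-1,1))@M.T).reshape(h,w,3)
def proj(s,P):
    M,t=cam(s); c=(np.atleast_2d(P)-t)@M; x=c[:,:2]/c[:,2:]; x=x*(1+s["k1"]*(x**2).sum(1,keepdims=True))
    return x*s["mtx"][0,0]+s["mtx"][:2,2]
def load(n): return pickle.load(open(n+".pkl","rb"))
def crop(s,box,k,fn):
    a,b,c,d=box; cv2.imwrite(fn,cv2.resize(s["color"][b:d,a:c],None,fx=k,fy=k,interpolation=cv2.INTER_CUBIC))
E
python3 - <<'E'
from h import *
T=load("top0");S=load("scene0")
crop(T,(225,130,425,250),4,"pics/t0c.png"); crop(S,(140,60,300,240),3.3,"pics/s0c.png")
for s in(T,S):
    C=cloud(s); hsv=cv2.cvtColor(s["color"],cv2.COLOR_BGR2HSV)
    for nm,lo,hi in(("blue",(105,150,60),(130,255,255)),("green",(75,80,20),(95,255,140))):
        m=cv2.inRange(hsv,lo,hi)>0
        m&=(s["z_map"]>0)&(C[...,0]>0)&(C[...,0]<1.0)&(abs(C[...,1])<.8)&(C[...,2]<.6)&(C[...,2]>-.02)
        P=C[m]; print(nm,m.sum(),P.min(0),P.max(0))
        if nm=="blue":
            top=P[P[:,2]>.04]; fl=P[P[:,2]<.012]
            r=cv2.minAreaRect(P[:,:2].astype(np.float32)*1000); print("rect",r,"rim z",np.median(top[:,2]),"floor",np.median(fl[:,2]))
        else:
            bed=P[(P[:,2]>.024)&(P[:,2]<.036)]; print("bed",len(bed),cv2.minAreaRect(bed[:,:2].astype(np.float32)*1000))
E
```

```text
blue 2795 [ 0.34959024  0.29343911 -0.00337972] [0.57381673 0.48879915 0.05962273]
rect ((462.12554931640625, 390.5469665527344), (170.10289001464844, 208.91732788085938), 82.13298797607422) rim z 0.04939390373410801 floor 0.005650200283980444
green 3480 [ 0.08234962 -0.45542695  0.01608302] [0.67739954 0.68697546 0.49420724]
bed 1158 ((566.7808837890625, -309.03277587890625), (306.73980712890625, 178.7996826171875), 80.74876403808594)
blue 2995 [ 0.30468602  0.28004463 -0.00519863] [0.5791133  0.48964108 0.05457321]
rect ((440.491943359375, 375.26397705078125), (211.9525604248047, 254.4911651611328), 82.73411560058594) rim z 0.046896125739004924 floor 0.005138590790172648
green 2177 [ 0.46081589 -0.47376481 -0.00256463] [ 0.67843576 -0.06161278  0.46475257]
bed 498 ((568.7755126953125, -307.6698303222656), (314.5228271484375, 177.92962646484375), 81.05770111083984)
```

View pics/t0c.png

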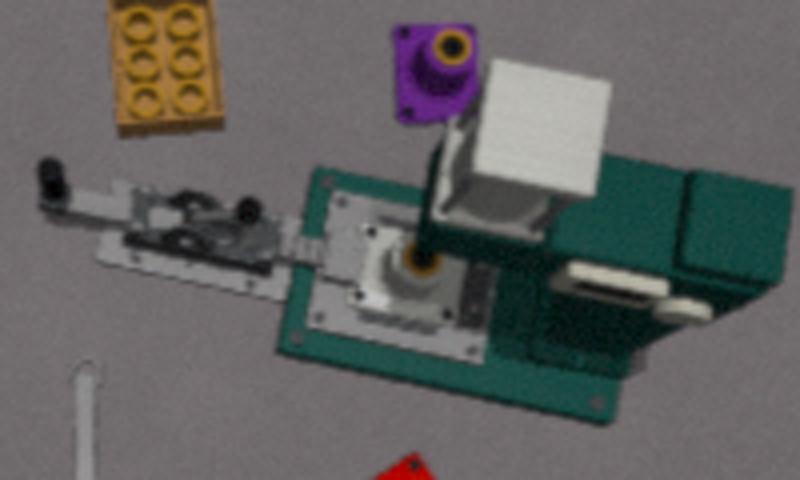

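View pics/s0c.png

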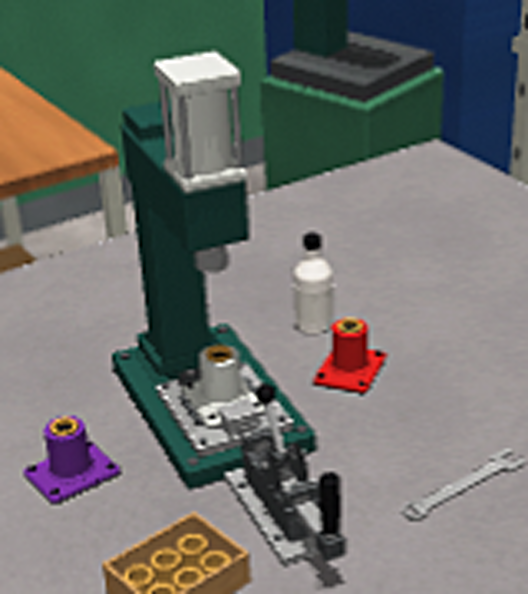

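Run:
```python
from h import *
T=load("top0");S=load("scene0")
t=lambda u,v:(225+u/4-.4,130+v/4-.4)
s_=lambda u,v:(140+u/3.3-.35,60+v/3.3-.35)
o=np.array([.5762,-.2542]); th=-np.radians(9.1)
def P(x,y,z): 
    c,n=np.cos(th),np.sin(th); return np.array([o[0]+c*x-n*y,o[1]+n*x+c*y,z])
def inv(p): 
    c,n=np.cos(th),np.sin(th); d=np.array(p)[:2]-o; return 1000*np.array([c*d[0]+n*d[1],-n*d[0]+c*d[1]])
for nm,uv,z in(("c(90,100)",t(317,168),.03),("c(-90,100)",t(277,352),.03),("c(-90,-210)",t(612,424),.03),("knob(0,154)",t(248,211),.154),("handletop(0,327)",t(50,166),.150),("bush(0,0)",t(422,258),.124)):
    p=onplane(T,uv,z)[0]; print("top",nm,p[:2].round(4),inv(p).round(1))
for nm,uv,z in(("c(90,100)",s_(190,487),.03),("c(-90,100)",s_(318,435),.03),("c(90,-210)",s_(112,358),.03),("knob",s_(265,393),.154),("handletop",s_(330,480),.150),("bush",s_(219,354),.124)):
    p=onplane(S,uv,z)[0]; print("scn",nm,p[:2].round(4),inv(p).round(1))
# overlay check
for n,s in(("top",T),("scene",S)):
    im=s["color"].copy()
    im=cv2.resize(im,None,fx=3,fy=3,interpolation=cv2.INTER_CUBIC)
    for q in[(90,100,30),(-90,100,30),(-90,-210,30),(90,-210,30),(0,154.1,153.5),(0,327,152),(0,327,78),(0,0,124),(40,35,290),(-40,35,290),(0,0,250),(38,38,502),(-38,38,502)]:
        u=proj(s,P(*[a/1000 for a in q]))[0]; cv2.circle(im,tuple(int(a*3+1) for a in u),3,(0,0,255),1)
    b=(640,350,1300,760) if n=="top" else (400,180,950,720)
    cv2.imwrite(f"pics/ov_{n}.png",im[b[1]:b[3],b[0]:b[2]])
# tray, top view: rim mask by color blob, contour rect with ray at z=.05
hsv=cv2.cvtColor(T["color"],cv2.COLOR_BGR2HSV); m=cv2.inRange(hsv,(105,150,60),(130,255,255)); m[:, :100]=0
cs=max(cv2.findContours(m,0,1)[0],key=cv2.contourArea)[:,0]
pp=onplane(T,cs,.05); print("tray",cv2.minAreaRect(pp[:,:2].astype(np.float32)*1000))
# obstacles heights
C=cloud(T)
for nm,uv in(("red",(330,260)),("bottle",(374,270)),("purple",(338,143)),("spanner",(246,243)),("mallet",(205,172)),("box",(266,145))): print(nm,bydepth(T,uv)[0].round(3))
```

```text
top c(90,100) [ 0.6774 -0.1738] [87.2 95.3]
top c(-90,100) [ 0.5022 -0.1431] [-90.6  98. ]
top c(-90,-210) [ 0.4547 -0.4455] [ -89.7 -208.1]
top knob(0,154) [ 0.6009 -0.1026] [  0.5 153.6]
top handletop(0,327) [0.6314 0.0667] [  3.8 325.6]
top bush(0,0) [ 0.5759 -0.2551] [-0.2 -1. ]
scn c(90,100) [ 0.6905 -0.1446] [ 95.5 126.3]
scn c(-90,100) [ 0.504  -0.1396] [-89.4 101.7]
scn c(90,-210) [ 0.6357 -0.4629] [  91.7 -196.7]
scn knob [ 0.5997 -0.1058] [ -0.3 150.3]
scn handletop [0.6289 0.0692] [  0.9 327.6]
scn bush [ 0.5777 -0.2521] [1.1 2.3]
tray ((461.1748046875, 385.9128723144531), (178.4554443359375, 208.51275634765625), 81.72425842285156)
red [ 0.356 -0.267  0.078]
bottle [ 0.329 -0.396  0.147]
purple [ 0.781 -0.29   0.073]
spanner [0.402 0.025 0.008]
mallet [0.654 0.193 0.032]
box [ 0.782 -0.028  0.006]
```

View pics/ov_top.png

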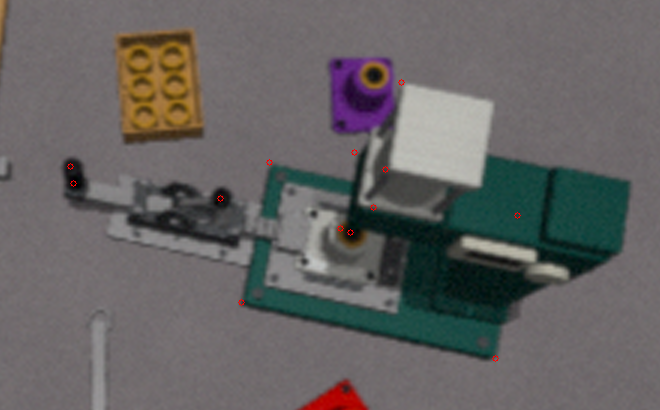

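View pics/ov_scene.png

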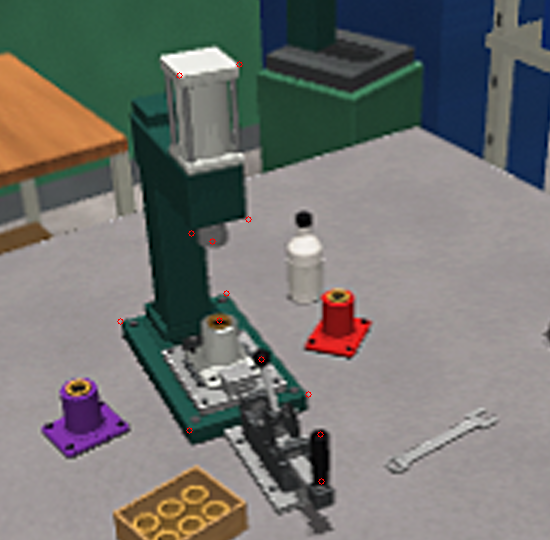

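Both views agree: the press origin is at about (0.576, -0.254) with yaw about -9.3°, and the tray centre at about (0.461, 0.389) with yaw about -8°. I'll travel to the housing side of the knob with the fingers closing, so I can push the pawl over.

{"api": "send_rows", "payload": {"commands": [[1,[0.06,-0.15,0],[0,0,-0.01]],[1,[0.06,-0.15,0],[0,0,-0.01]],[1,[0.06,-0.15,0],[0,0,-0.01]],[1,[0.06,-0.15,0],[0,0,-0.01]],[1,[0.06,-0.15,0],[0,0,-0.01]],[1,[0.06,-0.15,0],[0,0,-0.01]],[1,[0.06,-0.15,0],[0,0,-0.01]],[1,[0.06,-0.15,0],[0,0,-0.01]],[1,[0.06,-0.15,0],[0,0,-0.01]],[1,[0.06,-0.15,0],[0,0,-0.01]]]}}

```text
clock: 1.1
tool_pos: [0.4416, 0.2207, 0.22]
orientation: [-179.9, -0.5, -152.7]
force: [1.3, 0.3, 0.1]
opening: 0.0133
```

{"api": "send_rows", "payload": {"commands": [[1,[0.062,-0.14,0.005],[0,0,-0.01]],[1,[0.062,-0.14,0.005],[0,0,-0.01]],[1,[0.062,-0.14,0.005],[0,0,-0.01]],[1,[0.062,-0.14,0.005],[0,0,-0.01]],[1,[0.062,-0.14,0.005],[0,0,-0.01]],[1,[0.062,-0.14,0.005],[0,0,-0.01]],[1,[0.062,-0.14,0.005],[0,0,-0.01]],[1,[0.062,-0.14,0.005],[0,0,-0.01]],[1,[0.062,-0.14,0.005],[0,0,-0.01]],[1,[0.06,-0.12,0],[0,0,-0.01]],[1,[0,0,0],[0,0,0]]]}}

```text
clock: 2.2
tool_pos: [0.5984, -0.1445, 0.2288]
orientation: [-179.9, -0.8, 169.5]
force: [-0.6, -0.0, 0.6]
opening: 0.0004
```

```bash
cat >> h.py <<'E'
o=np.array([.5763,-.2537]); th=-np.radians(9.3)
def PW(x,y): 
    c,n=np.cos(th),np.sin(th); x/=1000;y/=1000; return np.array([o[0]+c*x-n*y,o[1]+n*x+c*y])
def inv(p): 
    c,n=np.cos(th),np.sin(th); d=np.array(p)[:2]-o; return 1000*np.array([c*d[0]+n*d[1],-n*d[0]+c*d[1]])
def st():
    b=sensors.get_obs(); print("t",b["clock"],"tcp",b["tool_pos"].round(4),"press",inv(b["tool_pos"]).round(1),"rpy",b["orientation"].round(2),"F",b["force"].round(1),"op",round(b["opening"],4),"q",b["joint_pos"].round(1)); return b
E
python3 - <<'E'
from h import *
b=st()
for n in("scene","top"):
    s=snapshot(n); pickle.dump(s,open(n+"1.pkl","wb"))
    crop(s,(140,60,340,240) if n=="scene" else (200,110,420,250),3.5,f"pics/{n}1.png")
E
```

```text
t 2.2 tcp [ 0.5984 -0.1445  0.2288] press [  4.2 111.3] rpy [-179.88   -0.77  169.48] F [-0.6 -0.   0.6] op 0.0004 q [  4.5  15.4  -6.3  -0.1 -69.  -15. ]
```

View pics/scene1.png

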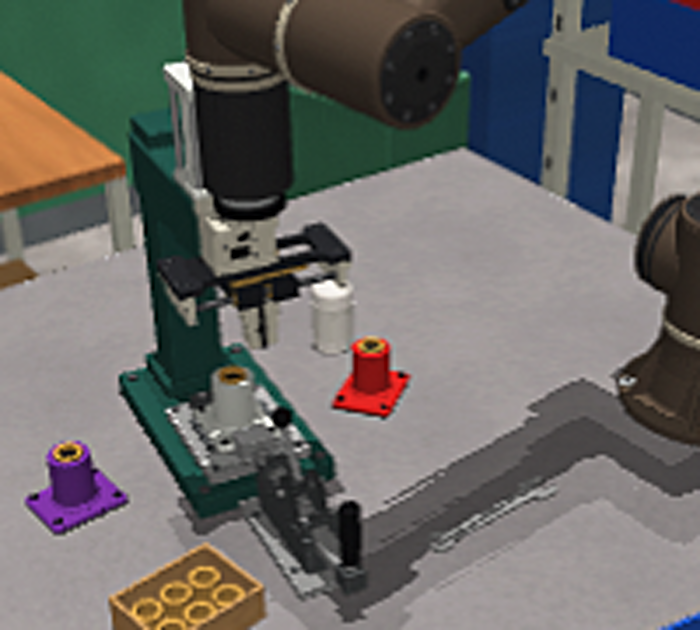

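The gripper is closed and sits on the housing side of the knob, clear of the head. I'll descend to z 0.135 and then push along press +y.

{"api": "send_rows", "payload": {"commands": [[1,[-0.011,0.037,0],[0,0,0.003]],[1,[0,0,-0.07],[0,0,0]],[1,[0,0,-0.07],[0,0,0]],[1,[0,0,-0.07],[0,0,0]],[1,[0,0,-0.07],[0,0,0]],[1,[0,0,-0.07],[0,0,0]],[1,[0,0,0],[0,0,0]]]}}

```text
clock: 3.0
tool_pos: [0.5916, -0.122, 0.1418]
orientation: [180.0, -0.5, 171.9]
force: [-0.1, -1.5, -0.7]
opening: 0.0005
```

```bash
python3 -c "
from h import *
st()"
```

```text
t 3.0 tcp [ 0.5916 -0.122   0.1418] press [ -6.2 132.4] rpy [179.97  -0.55 171.9 ] F [-0.1 -1.5 -0.7] op 0.0005 q [  6.7  18.1 -14.6  -0.2 -57.8 -14.7]
```

{"api": "send_rows", "payload": {"commands": [[1,[0.02,0.03,-0.005],[0,0,-0.002]],[1,[0.013,0.06,0],[0,0,0]],[1,[0.012,0.06,0],[0,0,0]],[1,[0.01,0.06,0],[0,0,0]],[1,[0.01,0.06,0],[0,0,0]],[1,[0.01,0.06,0],[0,0,0]],[1,[0.01,0.06,0],[0,0,0]],[1,[0.01,0.06,0],[0,0,0]],[1,[0.0,0,0],[0,0,0]]]}}

```text
clock: 3.9
tool_pos: [0.6146, 0.0001, 0.1479]
orientation: [-179.7, -0.5, 171.7]
force: [-0.3, -0.0, 0.3]
opening: 0.0008
```

Run:
```python
from h import *
b=st()
for n in("scene",):
    s=snapshot(n); pickle.dump(s,open(n+"2.pkl","wb"))
    crop(s,(140,60,340,240) if n=="scene" else (200,110,420,250),3.5,f"pics/{n}2.png")
```

```text
t 3.9 tcp [6.146e-01 1.000e-04 1.479e-01] press [ -3.2 256.6] rpy [-179.69   -0.45  171.74] F [-0.3 -0.   0.3] op 0.0008 q [ 18.2  18.7 -13.    0.1 -58.9 -26.5]
```

View pics/scene2.png

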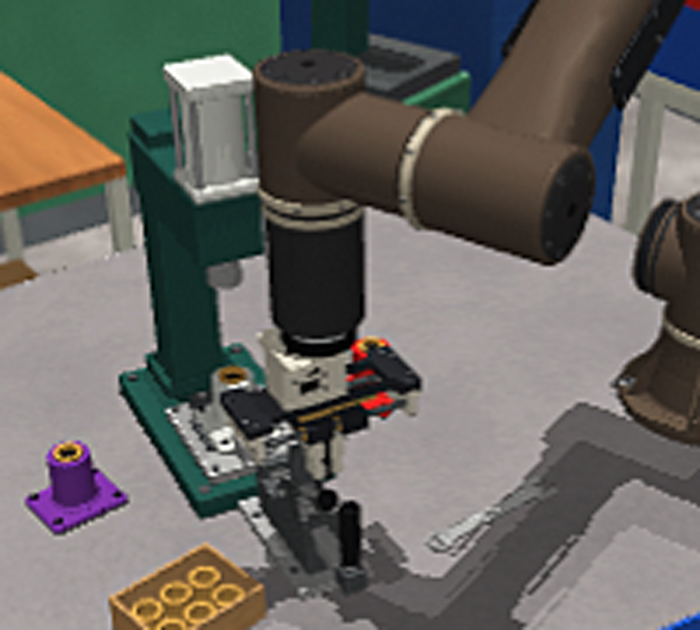

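The knob now shows at crop (328,500), leaning towards the handle. I'll check it against the expected laid-back position.

Run:
```python
from h import *
S=load("scene2")
for q in(1.3,1.5,1.6,1.75):
    a=.96+q; p=np.r_[PW(0,200-80*np.cos(a)),(88+80*np.sin(a))/1000]; print(q,((proj(S,p)[0]-[140,60])*3.5).round(0))
print(PW(0,327),PW(0,387))
```

```text
1.3 [317. 468.]
1.5 [322. 482.]
1.6 [324. 489.]
1.75 [327. 500.]
[0.62914445 0.06900182] [0.63884068 0.12821316]
```

The pawl lies at about 1.75 rad, on its stop. Next I'll rise, open the gripper and move over the handle.

{"api": "send_rows", "payload": {"commands": [[0.3,[0,0,0.11],[0,0,0]],[0.3,[0,0,0.11],[0,0,0]],[0.3,[0.02,0.08,0.0],[0,0,-0.001]],[0.3,[0.02,0.08,0],[0,0,-0.001]],[0.3,[0.02,0.08,0],[0,0,-0.001]],[0.3,[0.0,0.0,0],[0,0,0]],[0.3,[0.0,0.0,0],[0,0,0]]]}}

```text
clock: 4.65
tool_pos: [0.6286, 0.0596, 0.204]
orientation: [-179.6, -0.6, 170.4]
force: [0.7, 0.1, 0.3]
opening: 0.051
```

```bash
python3 -c "
from h import *
st()"
```

```text
t 4.65 tcp [0.6286 0.0596 0.204 ] press [  1.  317.6] rpy [-179.61   -0.65  170.45] F [0.7 0.1 0.3] op 0.051 q [ 23.1  17.8  -6.4  -0.  -66.6 -32.6]
```

{"api": "send_rows", "payload": {"commands": [[0.3,[0.004,0.036,0],[0,0,0]],[0.3,[0,0,0],[0,0,0]],[0.3,[0,0,-0.08],[0,0,0]],[0.3,[0,0,-0.08],[0,0,0]],[0.3,[0,0,0],[0,0,0]]]}}

```text
clock: 5.15
tool_pos: [0.6293, 0.067, 0.1634]
orientation: [-179.6, -0.6, 170.3]
force: [-0.8, 0.2, 0.0]
opening: 0.0611
```

```bash
python3 -c "
from h import *
st()"
```

```text
t 5.15 tcp [0.6293 0.067  0.1634] press [  0.5 325.1] rpy [-179.62   -0.62  170.32] F [-0.8  0.2  0. ] op 0.0611 q [ 23.7  19.6  -9.3  -0.  -61.8 -33.4]
```

Aligned over the handle. I'll go down to z≈0.107 and close.

{"api": "send_rows", "payload": {"commands": [[0.3,[0,0.006,-0.08],[0,0,0]],[0.3,[0,0,-0.08],[0,0,0]],[0.3,[0,0,-0.06],[0,0,0]],[0.3,[0,0,0],[0,0,0]],[1,[0,0,0],[0,0,0]],[1,[0,0,0],[0,0,0]],[1,[0,0,0],[0,0,0]],[1,[0,0,0],[0,0,0]],[1,[0,0,0],[0,0,0]],[1,[0,0,0],[0,0,0]]]}}

```text
clock: 6.15
tool_pos: [0.6292, 0.0682, 0.1152]
orientation: [-179.7, -0.5, 170.2]
force: [-6.1, 1.7, -1.2]
opening: 0.0221
```

```bash
python3 -c "
from h import *
st()"
```

```text
t 6.15 tcp [0.6292 0.0682 0.1152] press [2.000e-01 3.262e+02] rpy [-179.74   -0.52  170.25] F [-6.1  1.7 -1.2] op 0.0221 q [ 23.8  22.  -12.6  -0.1 -56.  -33.5]
```

Gripped: 22 mm opening on the 23 mm handle. Now I'll draw the bar along press +y.

{"api": "send_rows", "payload": {"commands": [[1,[0.0065,0.04,0],[0,0,0]],[1,[0.0065,0.04,0],[0,0,0]],[1,[0.0065,0.04,0],[0,0,0]],[1,[0.0065,0.04,0],[0,0,0]],[1,[0.0065,0.04,0],[0,0,0]],[1,[0.0065,0.04,0],[0,0,0]],[1,[0.003,0.02,0],[0,0,0]],[1,[0,0,0],[0,0,0]],[1,[0,0,0],[0,0,0]]]}}

```text
clock: 7.05
tool_pos: [0.6386, 0.1278, 0.1152]
orientation: [-178.9, -0.7, 170.2]
force: [-0.1, -5.4, -0.9]
opening: 0.0224
```

```bash
python3 -c "
from h import *
st()"
```

```text
t 7.05 tcp [0.6386 0.1278 0.1152] press [-1.000e-01  3.865e+02] rpy [-178.95   -0.71  170.15] F [-0.1 -5.4 -0.9] op 0.0224 q [ 28.7  23.8  -9.9   0.5 -57.5 -38.8]
```

The bar moved 60 mm, so it's at its stop. I'll release the handle and rise.

{"api": "send_rows", "payload": {"commands": [[0.3,[0,0,0],[0,0,0]],[0.3,[0,0,0],[0,0,0]],[0.3,[0,0,0],[0,0,0]],[0.3,[0,0,0.04],[0,0,0]],[0.3,[0,0,0.1],[0,0,0]],[0.3,[0,0,0.14],[0,0,0]],[0.3,[0,0,0.14],[0,0,0]],[0.3,[0,0,0.08],[0,0,0]],[0.3,[0,0,0],[0,0,0]]]}}

```text
clock: 7.95
tool_pos: [0.6386, 0.1329, 0.2491]
orientation: [-179.2, -0.6, 170.3]
force: [0.3, 0.5, -0.7]
opening: 0.0615
```

```bash
cat >> h.py <<'E'
def Rgoal(t,head,jaw):  # lean t deg, tool heading (deg), tool-x angle = jaw deg, world
    h=np.radians(head); z=np.array([np.sin(np.radians(t))*np.cos(h),np.sin(np.radians(t))*np.sin(h),-np.cos(np.radians(t))])
    j=np.radians(jaw); x=np.array([np.cos(j),np.sin(j),0]); x-=z*(x@z); x/=np.linalg.norm(x)
    return np.c_[x,np.cross(z,x),z]
def todo(pos,Rg):
    b=sensors.get_obs(); Rc=R.from_euler('xyz',b["orientation"],degrees=True).as_matrix()
    rv=R.from_matrix(Rg@Rc.T).as_rotvec(degrees=True)
    print("shift units",((np.array(pos)-b["tool_pos"])/.25).round(4),"turn units",(rv/360).round(4),"deg",rv.round(1))
E
python3 - <<'E'
from h import *
b=st()
g=np.degrees(th)
todo(np.r_[PW(-150,130),.27],Rgoal(0,g,g+90))
todo(np.r_[PW(-150,130),.27],Rgoal(35,g,g+90))
for n in("scene","top"):
    s=snapshot(n); pickle.dump(s,open(n+"3.pkl","wb"))
    crop(s,(140,60,340,240) if n=="scene" else (200,110,420,250),3.5,f"pics/{n}3.png")
E
```

```text
t 7.95 tcp [0.6386 0.1329 0.2491] press [ -1.  391.6] rpy [-179.24   -0.57  170.32] F [ 0.3  0.5 -0.7] op 0.0615 q [ 29.   18.2   0.1   0.3 -72.8 -38.8]
shift units [-0.7572 -0.9364  0.0837] turn units [-1.00e-04 -2.90e-03 -2.49e-01] deg [ -0.   -1.1 -89.6]
shift units [-0.7572 -0.9364  0.0837] turn units [ 0.0625 -0.0905 -0.2406] deg [ 22.5 -32.6 -86.6]
```

View pics/scene3.png

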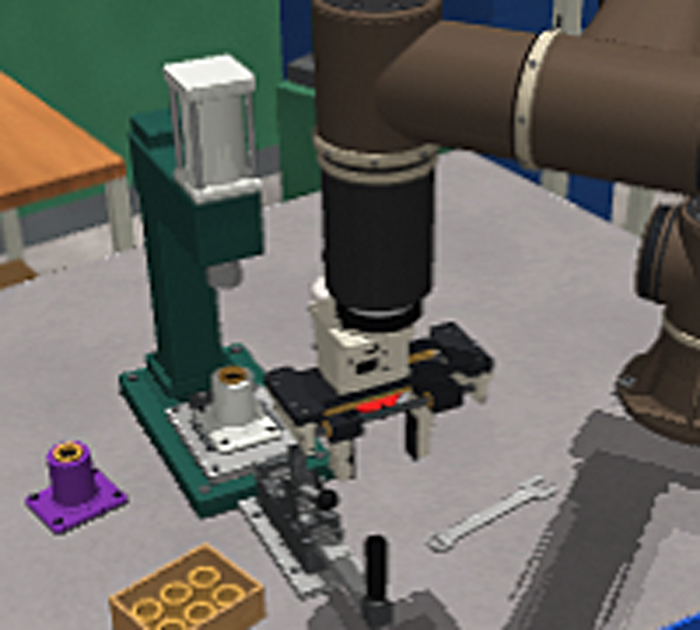

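The bar is out with the handle at crop (375,575). The knob lies back at (328,498), and the flange is free. Now I'll move towards the robot side of the clamp, turning the jaws.

{"api": "send_rows", "payload": {"commands": [[0,[-0.063,-0.078,0.007],[0,0,-0.0208]],[0,[-0.063,-0.078,0.007],[0,0,-0.0208]],[0,[-0.063,-0.078,0.007],[0,0,-0.0208]],[0,[-0.063,-0.078,0.007],[0,0,-0.0208]],[0,[-0.063,-0.078,0.007],[0,0,-0.0208]],[0,[-0.063,-0.078,0.007],[0,0,-0.0208]],[0,[-0.063,-0.078,0.007],[0,0,-0.0208]],[0,[-0.063,-0.078,0.007],[0,0,-0.0208]],[0,[-0.063,-0.078,0.007],[0,0,-0.0208]],[0,[-0.063,-0.078,0.007],[0,0,-0.0208]],[0,[-0.063,-0.078,0.007],[0,0,-0.0208]],[0,[-0.06,-0.07,0.007],[0,0,-0.0208]]]}}

```text
clock: 9.25
tool_pos: [0.4337, -0.1049, 0.2511]
orientation: [-177.8, -1.3, 77.0]
force: [-0.3, -0.2, -0.6]
opening: 0.0879
```

Run:
```python
from h import *
b=st()
g=np.degrees(th)
todo(np.r_[PW(-120,20),.25],Rgoal(35,g,g+90))
```

```text
t 9.25 tcp [ 0.4337 -0.1049  0.2511] press [-164.8  123.8] rpy [-177.79   -1.33   77.03] F [-0.3 -0.2 -0.6] op 0.0879 q [   9.9   -1.1  -21.9   -2.2  -70.7 -112.1]
shift units [ 0.1095 -0.4388 -0.0043] turn units [-0.0235 -0.1007  0.0086] deg [ -8.4 -36.3   3.1]
```

{"api": "send_rows", "payload": {"commands": [[0,[0.012,-0.049,0.002],[-0.0026,-0.0112,0.001]],[0,[0.012,-0.049,0.002],[-0.0026,-0.0112,0.001]],[0,[0.012,-0.049,0.002],[-0.0026,-0.0112,0.001]],[0,[0.012,-0.049,0.002],[-0.0026,-0.0112,0.001]],[0,[0.012,-0.049,0.002],[-0.0026,-0.0112,0.001]],[0,[0.012,-0.049,0.002],[-0.0026,-0.0112,0.001]],[0,[0.012,-0.049,0.002],[-0.0026,-0.0112,0.001]],[0,[0.012,-0.049,0.002],[-0.0026,-0.0112,0.001]],[0,[0.012,-0.049,0.002],[-0.0026,-0.0112,0.001]],[0,[0,0,0],[0,0,0]]]}}

```text
clock: 10.25
tool_pos: [0.4523, -0.2191, 0.2447]
orientation: [144.5, -0.1, 80.6]
force: [0.8, 1.0, 0.0]
opening: 0.0877
```

Run:
```python
from h import *
b=st()
g=np.degrees(th)
todo(np.r_[PW(-60,0),.185],Rgoal(35,g,g+90))
```

```text
t 10.25 tcp [ 0.4523 -0.2191  0.2447] press [-127.9   14.1] rpy [144.52  -0.15  80.59] F [0.8 1.  0. ] op 0.0877 q [   0.2  -16.9  -51.6   15.4  -20.9 -112.4]
shift units [ 0.259  -0.0994 -0.2387] turn units [-0.0002  0.0014  0.0003] deg [-0.1  0.5  0.1]
```

{"api": "send_rows", "payload": {"commands": [[0,[0.043,-0.0165,-0.04],[0,0,0]],[0,[0.043,-0.0165,-0.04],[0,0,0]],[0,[0.043,-0.0165,-0.04],[0,0,0]],[0,[0.043,-0.0165,-0.04],[0,0,0]],[0,[0.043,-0.0165,-0.04],[0,0,0]],[0,[0.035,-0.0165,-0.035],[0,0,0]],[0,[0,0,0],[0,0,0]]]}}

```text
clock: 10.95
tool_pos: [0.516, -0.244, 0.1806]
orientation: [145.3, -0.1, 80.4]
force: [0.4, 0.4, 0.1]
opening: 0.0876
```

Run:
```python
from h import *
b=st()
g=np.degrees(th)
todo(np.r_[PW(11,0),.084],Rgoal(35,g,g+90))
for n in("scene","top"):
    s=snapshot(n); pickle.dump(s,open(n+"4.pkl","wb"))
    crop(s,(140,60,340,240) if n=="scene" else (200,110,420,250),3.5,f"pics/{n}4.png")
```

```text
t 10.95 tcp [ 0.516  -0.244   0.1806] press [-61.1  -0.1] rpy [ 1.4532e+02 -1.4000e-01  8.0440e+01] F [0.4 0.4 0.1] op 0.0876 q [  -5.4   -2.9  -52.4   20.8   -6.3 -114.1]
shift units [ 0.2845 -0.046  -0.3865] turn units [-0.0005 -0.0008  0.0007] deg [-0.2 -0.3  0.3]
```

View pics/scene4.png

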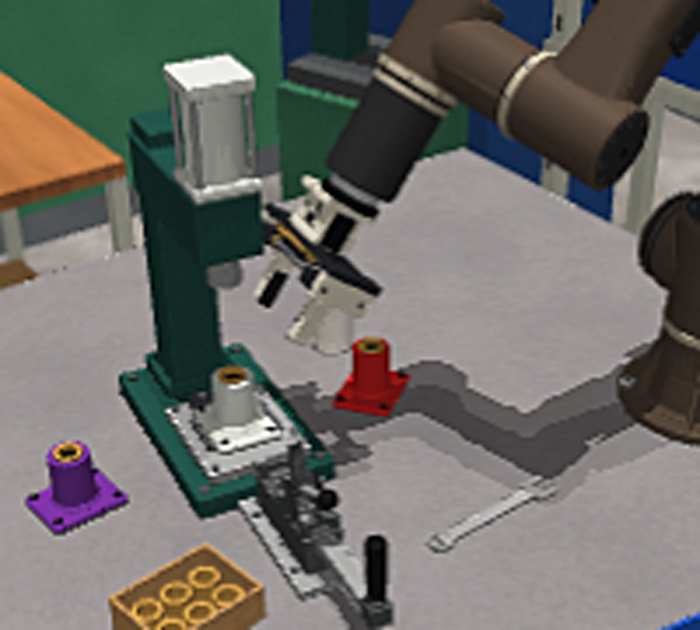

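View pics/top4.png

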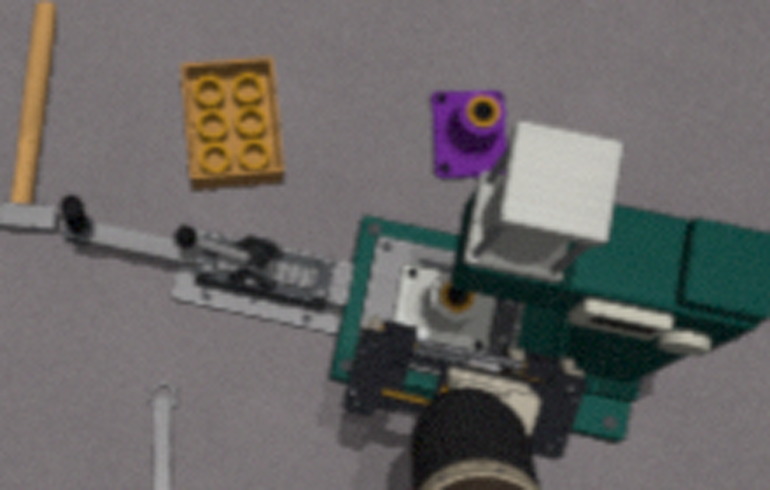

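j5 is nearing its limit (-6°) at this lean. I'll fit a simple kinematic model to the poses recorded so far and choose the lean direction from that.

```bash
cat > kin.py <<'E'
from h import *
from scipy.optimize import least_squares
def E(a,d): return R.from_euler(a,d,degrees=True)
D=[([80.85,20.592,.634,-.02,-70.135,-16.506],[.29208,.608,.22562],[-179.99,-.094,-115.66]),
([4.5,15.4,-6.3,-.1,-69,-15],[.5984,-.1445,.2288],[-179.88,-.77,169.48]),
([6.7,18.1,-14.6,-.2,-57.8,-14.7],[.5916,-.122,.1418],[179.97,-.55,171.9]),
([18.2,18.7,-13,.1,-58.9,-26.5],[.6146,.0001,.1479],[-179.69,-.45,171.74]),
([23.1,17.8,-6.4,0,-66.6,-32.6],[.6286,.0596,.204],[-179.61,-.65,170.45]),
([23.8,22,-12.6,-.1,-56,-33.5],[.6292,.0682,.1152],[-179.74,-.52,170.25]),
([28.7,23.8,-9.9,.5,-57.5,-38.8],[.6386,.1278,.1152],[-178.95,-.71,170.15]),
([29,18.2,.1,.3,-72.8,-38.8],[.6386,.1329,.2491],[-179.24,-.57,170.32]),
([9.9,-1.1,-21.9,-2.2,-70.7,-112.1],[.4337,-.1049,.2511],[-177.79,-1.33,77.03]),
([.2,-16.9,-51.6,15.4,-20.9,-112.4],[.4523,-.2191,.2447],[144.52,-.15,80.59]),
([-5.4,-2.9,-52.4,20.8,-6.3,-114.1],[.516,-.244,.1806],[145.32,-.14,80.44])]
M0=np.array([[0,0,1.],[0,1,0],[-1,0,0]]).T  # tool from link: tool z = link x
def rot(q,s4=1,s6=1):
    A=E('z',q[0]); B=A*E('y',q[1]-q[2]); C=B*E('x',s4*q[3]); Dd=C*E('y',-q[4]); F=Dd*E('x',s6*q[5])
    return A,A*E('y',q[1]),B,C,Dd,F
def fk(q,p,s4=1,s6=1):
    A,U,B,C,Dd,F=rot(q,s4,s6); a,b,h,L1,e,L2,b2,Lt=p
    return A.apply([a,b,h])+U.apply([0,0,L1])+B.apply([L2,0,e])+Dd.apply([Lt,b2,0])
if __name__=="__main__":
  for s4 in(1,-1):
    for s6 in(1,-1):
      ms=[(rot(q,s4,s6)[5].inv()*E('xyz',o_)).as_matrix() for q,_,o_ in D]
      mean=R.from_matrix(np.array(ms)).mean()
      print(s4,s6,"orient spread deg",max(np.degrees((mean.inv()*R.from_matrix(m)).magnitude()) for m in ms)); 
    f=lambda p:np.concatenate([fk(q,p,s4)-np.array(t) for q,t,_ in D])
    r=least_squares(f,[0,-.1,.3,.45,0,.45,-.1,.3]); print(r.x.round(4),"max err mm",1000*abs(r.fun).max())
E
python3 kin.py
```

```text
1 1 orient spread deg 155.27285370640678
1 -1 orient spread deg 35.41774949332138
[-0.0045 -0.5498  0.0873  0.541   0.0421  0.467   0.3572  0.2452] max err mm 38.46707647048861
-1 1 orient spread deg 168.6505385549589
-1 -1 orient spread deg 0.08558866471248498
[ 8.000e-04 -2.000e-03  1.986e-01  6.025e-01 -1.000e-04  4.624e-01
 -1.897e-01  3.790e-01] max err mm 0.4936751274154938
```

```bash
cat >> kin.py <<'E'
P=[8e-4,-2e-3,.1986,.6025,-1e-4,.4624,-.1897,.379]
MT=R.from_matrix(np.array([(rot(q,-1,-1)[5].inv()*E('xyz',o_)).as_matrix() for q,_,o_ in D])).mean()
LO=np.array([-176,-82,-58.2,-173.8,-174.7,-.2+0]);
lo=np.array([-176,-82,-58.2,-173.8,-174.7,-173.6]);hi=np.array([176,121.7,71.7,95.5,-.2,173.6])
def pose(q): return fk(q,P,-1,-1), rot(q,-1,-1)[5]*MT
def ik(pos,Rg,q0):
    Rg=R.from_matrix(Rg)
    def f(q):
        p,r=pose(q); return np.r_[(p-pos)*10,(Rg.inv()*r).as_rotvec()*3]
    r=least_squares(f,np.clip(q0,lo+.01,hi-.01),bounds=(lo,hi),x_scale=30); return r.x,abs(r.fun).max()
E
python3 - <<'E'
from kin import *
g=np.degrees(th)
q0=sensors.get_obs()["joint_pos"]
for t in(28,35):
  for al in(0,-30,-45,-60,-90):
    Rg=Rgoal(t,g+al,g+al+90)
    for nm,(x,y,z) in(("grasp",(0,0,.100)),("lift",(0,0,.15)),("out",(-140,40,.16))):
        pos=np.r_[PW(x,y),z]+.019*Rg[:,2]
        best=min((ik(pos,Rg,s) for s in(q0,[-5,15,-50,60,-30,-120],[-5,10,-50,-120,-20,50])),key=lambda a:a[1])
        print(t,al,nm,best[0].round(0),round(best[1],3))
E
```

```text
28 0 grasp [  -7.   14.  -46.   21.   -3. -113.] 0.015
28 0 lift [  -5.    9.  -39.    8.  -14. -102.] 0.0
28 0 out [   2.   -7.  -58.   22.  -12. -122.] 0.025
28 -30 grasp [  -8.   13.  -49.   56.  -13. -174.] 0.295
28 -30 lift [  -6.    9.  -49.   54.  -16. -174.] 0.133
28 -30 out [   7.   -5.  -58.   42.  -26. -173.] 0.236
28 -45 grasp [ -42.   15.  -42. -174.   -0.   73.] 0.354
28 -45 lift [  -0.   12.  -41.   37.  -29. -174.] 0.313
28 -45 out [   8.   -3.  -52.   31.  -33. -174.] 0.428
28 -60 grasp [  -1.   18.  -33.   25.  -35. -174.] 0.643
28 -60 lift [   0.   15.  -31.   26.  -40. -174.] 0.545
28 -60 out [ -49.   -3.  -57. -174.   -0.   66.] 0.627
28 -90 grasp [  -7.   24.  -17.    8.  -50. -174.] 1.131
28 -90 lift [  -6.   21.  -15.    9.  -56. -174.] 1.059
28 -90 out [  -4.    8.  -30.    5.  -53. -174.] 1.228
35 0 grasp [ -6.  14. -41.  -6.  -0. -86.] 0.087
35 0 lift [  -7.    8.  -46.   14.   -1. -107.] 0.063
35 0 out [  -1.   -7.  -58.   13.   -6. -110.] 0.182
35 -30 grasp [ -41.   14.  -41. -174.   -0.   85.] 0.046
35 -30 lift [ -41.    9.  -42. -174.   -0.   85.] 0.205
35 -30 out [ -45.   -5.  -56. -174.   -0.   88.] 0.198
35 -45 grasp [ -42.   14.  -42. -174.   -0.   74.] 0.363
35 -45 lift [ -42.    9.  -42. -174.   -0.   74.] 0.392
35 -45 out [ -47.   -5.  -57. -174.   -0.   78.] 0.234
35 -60 grasp [ -44.   14.  -42. -174.   -0.   63.] 0.748
35 -60 lift [ -44.    9.  -43. -174.   -0.   63.] 0.812
35 -60 out [ -50.   -6.  -58. -174.   -0.   68.] 0.637
35 -90 grasp [ -46.   14.  -43. -174.   -0.   38.] 1.354
35 -90 lift [  -5.   21.  -15.   13.  -56. -174.] 1.266
35 -90 out [ -53.   -4.  -58. -174.   -0.   46.] 1.32
```

Run:
```python
from kin import *
g=np.degrees(th)
seeds=[[-5,15,-40,60,-30,0],[10,15,-30,80,-40,-50],[-5,15,-40,20,-30,60],[-30,15,-40,-140,-30,-100],[-30,10,-40,-100,-40,150],[20,10,-40,85,-50,-60]]
for t in(28,35,40):
  for al in(-30,-45,-60,-75,-90):
    Rg=Rgoal(t,g+al,g+al-90)
    for nm,(x,y,z) in(("grasp",(0,0,.100)),("lift",(0,0,.15)),("out",(-140,40,.16))):
        pos=np.r_[PW(x,y),z]+.019*Rg[:,2]
        c=[ik(pos,Rg,s) for s in seeds]; best=min(c,key=lambda a:a[1])
        if best[1]<.02: print(t,al,nm,best[0].round(0),round(best[1],3))
        else: print(t,al,nm,"no",round(best[1],3))
```

```text
28 -30 grasp no 0.142
28 -30 lift [-16.   9. -54.  85. -11. -16.] 0.0
28 -30 out no 0.237
28 -45 grasp [-15.  14. -55.  95. -17. -41.] 0.0
28 -45 lift [ -5.  11. -51.  67. -23. -21.] 0.0
28 -45 out no 0.147
28 -60 grasp [ -2.  17. -50.  68. -28. -39.] 0.0
28 -60 lift [  2.  14. -45.  53. -34. -27.] 0.0
28 -60 out [ 14.   0. -58.  48. -39. -34.] 0.01
28 -75 grasp [  4.  21. -42.  50. -38. -42.] 0.0
28 -75 lift [  6.  17. -38.  43. -43. -34.] 0.0
28 -75 out [ 17.   5. -52.  39. -47. -42.] 0.0
28 -90 grasp [  6.  24. -34.  38. -47. -46.] 0.0
28 -90 lift [  7.  21. -30.  35. -53. -41.] 0.0
28 -90 out [ 17.   9. -45.  31. -54. -49.] 0.0
35 -30 grasp no 0.046
35 -30 lift no 0.205
35 -30 out no 0.198
35 -45 grasp no 0.157
35 -45 lift no 0.031
35 -45 out no 0.233
35 -60 grasp [ -6.  17. -54.  88. -31. -57.] 0.0
35 -60 lift [ -0.  13. -51.  73. -34. -44.] 0.0
35 -60 out no 0.14
35 -75 grasp [  4.  21. -47.  63. -40. -54.] 0.0
35 -75 lift [  7.  18. -43.  54. -45. -46.] 0.0
35 -75 out [ 20.   6. -56.  48. -49. -53.] 0.0
35 -90 grasp [  8.  26. -37.  46. -50. -55.] 0.0
35 -90 lift [  9.  22. -33.  42. -55. -49.] 0.0
35 -90 out [ 20.  11. -48.  37. -57. -57.] 0.0
40 -30 grasp [ -41.   14.  -42. -167.   -6. -101.] 0.0
40 -30 lift no 0.05
40 -30 out no 0.187
40 -45 grasp no 0.267
40 -45 lift no 0.139
40 -45 out no 0.234
40 -60 grasp no 0.029
40 -60 lift [ -2.  14. -54.  84. -37. -54.] 0.0
40 -60 out no 0.233
40 -75 grasp [  5.  22. -49.  70. -43. -62.] 0.0
40 -75 lift [  7.  19. -45.  61. -47. -53.] 0.0
40 -75 out [ 21.   8. -58.  53. -51. -59.] 0.003
40 -90 grasp [  9.  27. -38.  50. -52. -60.] 0.0
40 -90 lift [ 10.  24. -35.  46. -57. -54.] 0.0
40 -90 out [ 22.  13. -49.  40. -59. -62.] 0.0
```

Leaning towards the clamp (+y) with the jaws along the press x stays well inside the joint ranges. I'll check how far the links clear the head in that posture.

Run:
```python
from kin import *
g=np.degrees(th)
def press(p): return np.r_[inv(p),p[2]*1000]
def links(q):
    A,U,B,C,Dd,F=rot(q,-1,-1); a,b,h,L1,e,L2,b2,Lt=P
    S=A.apply([a,b,h]); El=S+U.apply([0,0,L1]); W=El+B.apply([L2,0,e]); W2=W+Dd.apply([0,b2,0]); return [S,El,W,W2,W2+Dd.apply([Lt,0,0])]
bx=np.array([[-40,-200,290],[40,38,502]])
def clr(L):
    out=[]
    for a,b in zip(L[1:-1],L[2:]):
        a=press(a);b=press(b); pts=a+(b-a)*np.linspace(0,1,100)[:,None]
        d=np.maximum(np.maximum(bx[0]-pts,pts-bx[1]),0); out.append(round(np.linalg.norm(d,axis=1).min()))
    return out
q0=[8,26,-37,46,-50,-55]
for t in(25,30,35,40):
  Rg=Rgoal(t,g-90,g-180)
  for nm,(x,y,z) in(("pre",(0,70,.22)),("grasp",(0,0,.100)),("lift",(0,0,.15)),("side",(0,150,.18)),("out",(-140,40,.16))):
    pos=np.r_[PW(x,y),z]+.019*Rg[:,2]; q,e=ik(pos,Rg,q0); L=links(q)
    print(t,nm,q.round(0),round(e,3),"W",press(L[2]).round(),"W2",press(L[3]).round(),"El",press(L[1]).round(),"clear EW,WW2,tool",clr(L))
```

```text
25 pre [ 13.  17. -22.  26. -63. -37.] 0.0 W [-114.  360.  482.] W2 [ -0. 222. 546.] El [-445.  223.  775.] clear EW,WW2,tool [326, 189, 59]
25 grasp [  5.  24. -33.  35. -46. -42.] 0.0 W [-126.  281.  366.] W2 [ -0. 152. 426.] El [-375.  216.  751.] clear EW,WW2,tool [258, 114, 46]
25 lift [  6.  20. -29.  31. -52. -37.] 0.0 W [-114.  289.  412.] W2 [ -0. 152. 476.] El [-405.  211.  763.] clear EW,WW2,tool [262, 114, 25]
25 side [ 20.  20. -23.  25. -62. -44.] 0.0 W [-132.  426.  449.] W2 [ -0. 302. 506.] El [-426.  259.  764.] clear EW,WW2,tool [384, 264, 148]
25 out [ 16.   8. -44.  29. -53. -46.] 0.0 W [-276.  312.  430.] W2 [-140.  192.  486.] El [-533.  191.  795.] clear EW,WW2,tool [362, 184, 115]
30 pre [ 15.  18. -24.  30. -65. -42.] 0.0 W [-126.  373.  461.] W2 [ -0. 250. 532.] El [-438.  232.  772.] clear EW,WW2,tool [341, 214, 63]
30 grasp [  7.  25. -35.  41. -48. -48.] 0.0 W [-142.  289.  349.] W2 [ -0. 180. 412.] El [-368.  224.  747.] clear EW,WW2,tool [271, 142, 62]
30 lift [  7.  21. -31.  37. -53. -43.] 0.0 W [-130.  300.  393.] W2 [ -0. 180. 462.] El [-399.  219. 
[... 1055 characters left out ...]
 21. -28.  38. -68. -50.] 0.0 W [-146.  394.  418.] W2 [ -0. 301. 496.] El [-420.  253.  763.] clear EW,WW2,tool [365, 263, 70]
40 grasp [  9.  27. -38.  50. -52. -60.] 0.0 W [-164.  304.  315.] W2 [ -0. 231. 376.] El [-348.  243.  735.] clear EW,WW2,tool [294, 193, 93]
40 lift [ 10.  24. -35.  46. -57. -54.] 0.0 W [-154.  316.  355.] W2 [ -0. 231. 426.] El [-380.  236.  750.] clear EW,WW2,tool [301, 193, 61]
40 side [ 25.  25. -26.  35. -69. -56.] 0.0 W [-157.  463.  387.] W2 [ -0. 381. 456.] El [-399.  298.  745.] clear EW,WW2,tool [419, 343, 157]
40 out [ 22.  13. -49.  40. -59. -62.] 0.0 W [-307.  340.  378.] W2 [-140.  271.  436.] El [-494.  226.  786.] clear EW,WW2,tool [403, 254, 131]
```

Run:
```python
from kin import *
g=np.degrees(th)
T=np.array([.461,.389]); print(inv(T), PW(0,200), PW(-140,40))
q=np.array([22,13,-49,40,-59,-62.])
for t in(40,):
  for dh in(0,20,40):
    Rg=Rgoal(t,g-90+dh,g-180+dh)
    for z in(.16,.06):
      q1,e=ik(np.r_[T,z]+.019*Rg[:,2],Rg,q); print(t,dh,z,q1.round(0),round(e,3))
st(); todo(np.r_[PW(-130,60),.26],Rgoal(35,g,g+90))
```

```text
[-217.64723992  615.61924836] [ 0.60862076 -0.05632886] [ 0.44460435 -0.19160124]
40 0 0.16 [ 65.  38.   3.  10. -94. -77.] 0.0
40 0 0.06 [ 65.  44.  -1.  10. -85. -79.] 0.0
40 20 0.16 [ 70.  34.  -8.  19. -84. -68.] 0.0
40 20 0.06 [ 70.  40. -12.  20. -75. -71.] 0.0
40 40 0.16 [ 74.  29. -21.  29. -73. -60.] 0.0
40 40 0.06 [ 74.  35. -26.  32. -63. -66.] 0.0
t 11.05 tcp [ 0.5156 -0.2438  0.1819] press [-61.5  -0.1] rpy [145.2   -0.15  80.44] F [-0.7 -0.4  0. ] op 0.0878 q [  -5.4   -3.1  -52.4   20.7   -6.4 -114.1]
shift units [-0.2317  0.2814  0.3122] turn units [-0.0005 -0.0005  0.0007] deg [-0.2 -0.2  0.3]
```

I'll back out the way I came, then go round to the clamp side.

{"api": "send_rows", "payload": {"commands": [[0,[-0.05,0.02,0.06],[0,0,0]],[0,[-0.05,0.02,0.06],[0,0,0]],[0,[-0.05,0.03,0.06],[0,0,0]],[0,[-0.04,0.05,0.06],[0,0,0]],[0,[-0.03,0.07,0.04],[0,0,0]],[0,[-0.01,0.07,0.02],[0,0,0]],[0,[0,0.05,0],[0,0,0]],[0,[0,0,0],[0,0,0]]]}}

```text
clock: 11.85
tool_pos: [0.4522, -0.1627, 0.2643]
orientation: [145.0, -0.5, 80.3]
force: [-0.4, 0.6, 0.6]
opening: 0.0878
```

Run:
```python
from kin import *
g=np.degrees(th)
st(); todo(np.r_[PW(-130,180),.27],Rgoal(0,g,g+90));todo(np.r_[PW(-130,180),.27],Rgoal(0,g,g+180))
```

```text
t 11.85 tcp [ 0.4522 -0.1627  0.2643] press [-137.2   69.7] rpy [145.01  -0.45  80.33] F [-0.4  0.6  0.6] op 0.0878 q [  10.9  -22.   -55.3   26.7  -25.8 -131.7]
shift units [0.0997 0.4307 0.0226] turn units [0.0148 0.0961 0.0014] deg [ 5.3 34.6  0.5]
shift units [0.0997 0.4307 0.0226] turn units [-0.0637  0.0869  0.2429] deg [-22.9  31.3  87.4]
```

{"api": "send_rows", "payload": {"commands": [[0,[0.017,0.072,0.004],[0.0025,0.016,0]],[0,[0.017,0.072,0.004],[0.0025,0.016,0]],[0,[0.017,0.072,0.004],[0.0025,0.016,0]],[0,[0.017,0.072,0.004],[0.0025,0.016,0]],[0,[0.017,0.072,0.004],[0.0025,0.016,0]],[0,[0.017,0.072,0.004],[0.0025,0.016,0]],[0,[0,0,0],[0,0,0.02]],[0,[0,0,0],[0,0,0.02]],[0,[0,0,0],[0,0,0.02]],[0,[0,0,0],[0,0,0.02]],[0,[0,0,0],[0,0,0.02]]]}}

```text
clock: 12.95
tool_pos: [0.4717, -0.0426, 0.2683]
orientation: [-178.0, -1.5, 118.3]
force: [0.2, -0.5, -0.7]
opening: 0.0875
```

Run:
```python
from kin import *
g=np.degrees(th)
st(); todo(np.r_[PW(0,190),.25],Rgoal(0,g,g+180));todo(np.r_[PW(0,190),.25],Rgoal(20,g-90,g+180))
```

```text
t 12.95 tcp [ 0.4717 -0.0426  0.2683] press [-137.4  191.4] rpy [-177.99   -1.5   118.31] F [ 0.2 -0.5 -0.7] op 0.0875 q [ 17.8   1.3 -17.6  -1.2 -73.3 -79.1]
shift units [ 0.5414 -0.0944 -0.0732] turn units [ 0.0022 -0.0069  0.1454] deg [ 0.8 -2.5 52.4]
shift units [ 0.5414 -0.0944 -0.0732] turn units [-0.0446  0.0266  0.1449] deg [-16.1   9.6  52.2]
```

{"api": "send_rows", "payload": {"commands": [[0,[0.068,-0.012,-0.005],[0,-0.0008,0.018]],[0,[0.068,-0.012,-0.005],[0,-0.0008,0.018]],[0,[0.068,-0.012,-0.005],[0,-0.0008,0.018]],[0,[0.068,-0.012,-0.005],[0,-0.0008,0.018]],[0,[0.068,-0.012,-0.005],[0,-0.0008,0.018]],[0,[0.068,-0.012,-0.005],[0,-0.0008,0.018]],[0,[0.068,-0.012,-0.005],[0,-0.0008,0.018]],[0,[0.06,-0.012,-0.005],[0,-0.0008,0.018]],[0,[0,0,0],[0,0,0]]]}}

```text
clock: 13.85
tool_pos: [0.6081, -0.0629, 0.2577]
orientation: [179.8, -0.5, 173.3]
force: [-0.6, -0.8, 0.6]
opening: 0.0875
```

Run:
```python
from kin import *
g=np.degrees(th)
st(); Rg=Rgoal(40,g-90,g+180)
gr=np.r_[PW(0,0),.101]+.019*Rg[:,2]; pre=gr-.14*Rg[:,2]; print(gr,pre,inv(pre))
todo(pre,Rg)
```

```text
t 13.85 tcp [ 0.6081 -0.0629  0.2577] press [  0.6 193.4] rpy [179.79  -0.51 173.29] F [-0.6 -0.8  0.6] op 0.0875 q [ 12.1  13.9  -4.5  -0.4 -72.1 -18.7]
[ 0.57432634 -0.26575243  0.08644516] [ 0.58886911 -0.17694503  0.19369138] [-5.03069808e-14  7.77773008e+01]
shift units [-0.0771 -0.4561 -0.2559] turn units [-0.1108  0.0142 -0.0064] deg [-39.9   5.1  -2.3]
```

{"api": "send_rows", "payload": {"commands": [[0,[0,0,0],[-0.0185,0.0024,-0.001]],[0,[0,0,0],[-0.0185,0.0024,-0.001]],[0,[-0.005,-0.03,0],[-0.0185,0.0024,-0.001]],[0,[-0.01,-0.06,-0.03],[-0.0185,0.0024,-0.001]],[0,[-0.01,-0.06,-0.03],[-0.0185,0.0024,-0.001]],[0,[-0.01,-0.06,-0.03],[-0.0185,0.0024,-0.001]],[0,[0,0,0],[0,0,0]]]}}

```text
clock: 14.55
tool_pos: [0.5963, -0.1174, 0.2377]
orientation: [-139.0, 0.7, 170.0]
force: [-0.1, -0.1, -0.8]
opening: 0.0879
```

Run:
```python
from kin import *
g=np.degrees(th)
st(); Rg=Rgoal(40,g-90,g+180)
gr=np.r_[PW(0,0),.101]+.019*Rg[:,2]; pre=gr-.14*Rg[:,2]
todo(pre,Rg)
```

```text
t 14.55 tcp [ 0.5963 -0.1174  0.2377] press [ -2.3 137.8] rpy [-138.96    0.66  170.02] F [-0.1 -0.1 -0.8] op 0.0879 q [ 25.6  21.1 -21.8  33.7 -76.2 -52.7]
shift units [-0.0295 -0.2383 -0.1762] turn units [0.0032 0.0013 0.0019] deg [1.1 0.5 0.7]
```

{"api": "send_rows", "payload": {"commands": [[0,[-0.006,-0.05,-0.036],[0.0006,0,0.0004]],[0,[-0.006,-0.05,-0.036],[0.0006,0,0.0004]],[0,[-0.006,-0.05,-0.036],[0.0006,0,0.0004]],[0,[-0.006,-0.05,-0.036],[0.0006,0,0.0004]],[0,[-0.006,-0.035,-0.025],[0.0006,0,0.0004]],[0,[0,0,0],[0,0,0]]]}}

```text
clock: 15.15
tool_pos: [0.5883, -0.176, 0.1982]
orientation: [-141.4, 0.9, 170.2]
force: [1.2, 0.2, -0.6]
opening: 0.0878
```

Run:
```python
from kin import *
g=np.degrees(th)
st(); Rg=Rgoal(40,g-90,g+180)
gr=np.r_[PW(0,0),.101]+.019*Rg[:,2]
todo(gr,Rg)
for n in("scene","top"):
    s=snapshot(n); pickle.dump(s,open(n+"5.pkl","wb"))
    crop(s,(140,60,340,240) if n=="scene" else (200,110,420,250),3.5,f"pics/{n}5.png")
```

```text
t 15.15 tcp [ 0.5883 -0.176   0.1982] press [-0.7 78.6] rpy [-141.44    0.87  170.18] F [ 1.2  0.2 -0.6] op 0.0878 q [ 19.5  20.7 -27.3  36.5 -67.5 -51.7]
shift units [-0.0561 -0.3591 -0.4472] turn units [-0.0035  0.003   0.0014] deg [-1.3  1.1  0.5]
```

View pics/scene5.png

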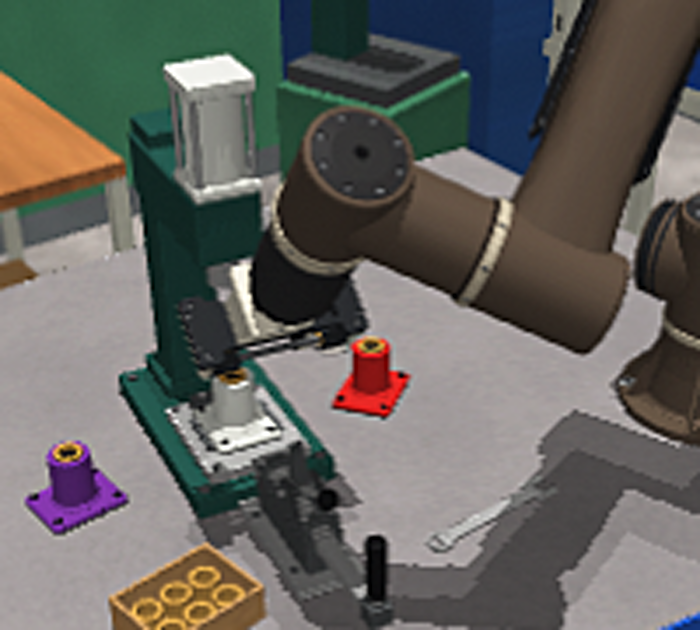

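View pics/top5.png

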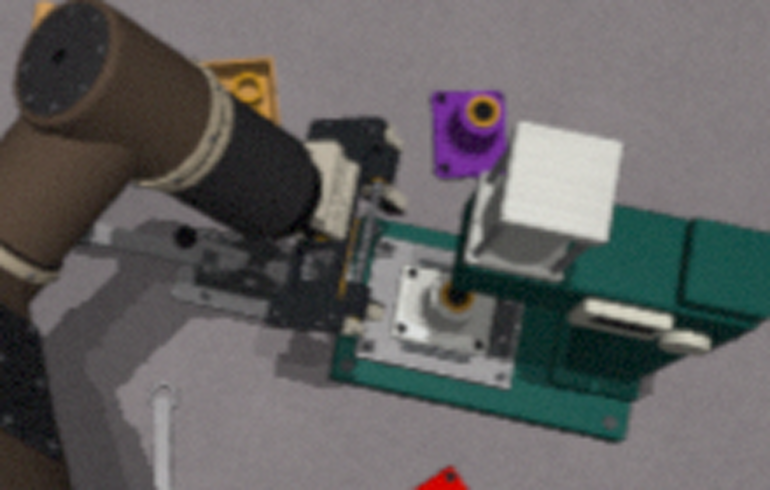

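The hand is leaning over the clamp, in line with the boss at crop (233,400). I'll slide in along the tool axis.

{"api": "send_rows", "payload": {"commands": [[0,[-0.006,-0.036,-0.045],[-0.0004,0.0003,0.0001]],[0,[-0.006,-0.036,-0.045],[-0.0004,0.0003,0.0001]],[0,[-0.006,-0.036,-0.045],[-0.0004,0.0003,0.0001]],[0,[-0.006,-0.036,-0.045],[-0.0004,0.0003,0.0001]],[0,[-0.006,-0.036,-0.045],[-0.0004,0.0003,0.0001]],[0,[0,0,0],[0,0,0]]]}}

```text
clock: 15.85
tool_pos: [0.5811, -0.2225, 0.1375]
orientation: [-140.6, 0.5, 170.5]
force: [-1.0, -0.4, -0.1]
opening: 0.0879
```

Run:
```python
from kin import *
g=np.degrees(th)
st(); Rg=Rgoal(40,g-90,g+180)
gr=np.r_[PW(0,0),.101]+.019*Rg[:,2]
todo(gr,Rg)
```

```text
t 15.85 tcp [ 0.5811 -0.2225  0.1375] press [-0.3 31.6] rpy [-140.61    0.46  170.53] F [-1.  -0.4 -0.1] op 0.0879 q [ 14.5  23.7 -33.6  42.8 -59.1 -55.4]
shift units [-0.0273 -0.173  -0.2044] turn units [-0.0015  0.0015  0.0005] deg [-0.5  0.5  0.2]
```

{"api": "send_rows", "payload": {"commands": [[0,[-0.006,-0.035,-0.042],[-0.0003,0.0003,0]],[0,[-0.006,-0.035,-0.042],[-0.0003,0.0003,0]],[0,[-0.006,-0.035,-0.042],[-0.0003,0.0003,0]],[0,[-0.006,-0.035,-0.042],[-0.0003,0.0003,0]],[0,[-0.003,-0.02,-0.025],[0,0,0]],[0,[0,0,0],[0,0,0]]]}}

```text
clock: 16.45
tool_pos: [0.5736, -0.2662, 0.0844]
orientation: [-140.1, 0.0, 170.5]
force: [-0.1, -0.3, 0.8]
opening: 0.0878
```

Run:
```python
from kin import *
g=np.degrees(th)
st(); Rg=Rgoal(40,g-90,g+180)
gr=np.r_[PW(0,0),.101]+.019*Rg[:,2]
todo(gr,Rg)
for n in("scene","top"):
    s=snapshot(n); pickle.dump(s,open(n+"6.pkl","wb"))
    crop(s,(140,60,340,240) if n=="scene" else (200,110,420,250),3.5,f"pics/{n}6.png")
```

```text
t 16.45 tcp [ 0.5736 -0.2662  0.0844] press [ -0.7 -12.8] rpy [-1.4009e+02  2.0000e-02  1.7053e+02] F [-0.1 -0.3  0.8] op 0.0878 q [  9.   27.1 -38.3  50.4 -52.2 -60. ]
shift units [0.003  0.0017 0.0081] turn units [-0.0003  0.0001  0.0005] deg [-0.1  0.   0.2]
```

View pics/top6.png

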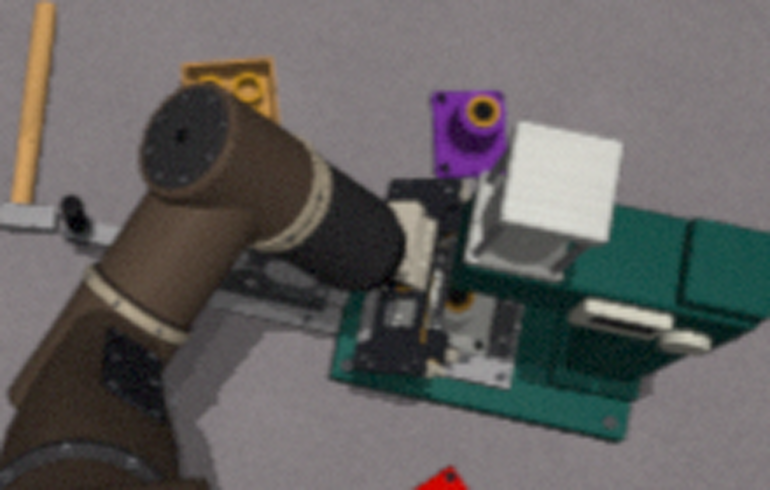

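View pics/scene6.png

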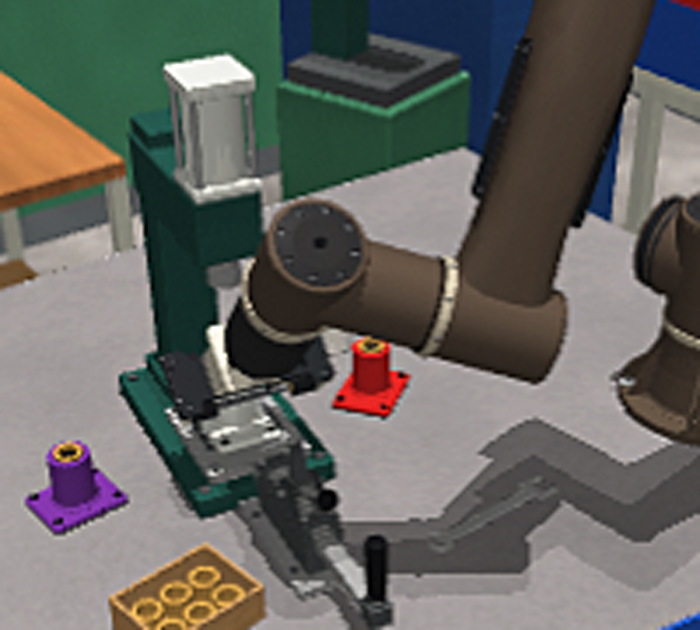

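The boss is between the fingers, with the grip about 54 mm above the underside. Closing now.

{"api": "send_rows", "payload": {"commands": [[1,[0,0,0],[0,0,0]],[1,[0,0,0],[0,0,0]],[1,[0,0,0],[0,0,0]],[1,[0,0,0],[0,0,0]],[1,[0,0,0],[0,0,0]],[1,[0,0,0],[0,0,0]],[1,[0,0,0],[0,0,0]]]}}

```text
clock: 17.25
tool_pos: [0.5764, -0.264, 0.0873]
orientation: [-140.2, 0.3, 170.7]
force: [0.8, -1.6, -0.7]
opening: 0.0495
```

Holding at 49.5 mm, which matches the boss. I'll lift gently.

{"api": "send_rows", "payload": {"commands": [[1,[0,0,0.02],[0,0,0]],[1,[0,0,0.03],[0,0,0]],[1,[0,0,0.03],[0,0,0]],[1,[0,0,0.02],[0,0,0]],[1,[0,0,0],[0,0,0]]]}}

```text
clock: 17.75
tool_pos: [0.5747, -0.2634, 0.1115]
orientation: [-140.3, 0.1, 170.6]
force: [-0.1, -0.7, -7.1]
opening: 0.0497
```

Run:
```python
from kin import *
st()
for n in("scene",):
    s=snapshot(n); pickle.dump(s,open(n+"7.pkl","wb"))
    crop(s,(180,130,260,210),7,f"pics/{n}7.png")
```

```text
t 17.75 tcp [ 0.5747 -0.2634  0.1115] press [-0.  -9.8] rpy [-1.4034e+02  1.1000e-01  1.7064e+02] F [-0.1 -0.7 -7.1] op 0.0497 q [  9.8  25.1 -36.6  47.8 -54.6 -56.8]
```

View pics/scene7.png

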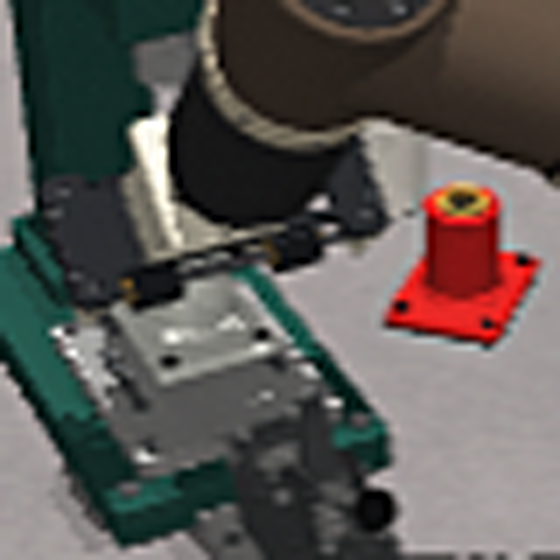

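The housing is clear of the nest, with the flange level. I'll carry it out towards the robot, then round.

{"api": "send_rows", "payload": {"commands": [[1,[-0.04,0.007,0.005],[0,0,0]],[1,[-0.07,0.012,0.005],[0,0,0]],[1,[-0.07,0.02,0.005],[0,0,0]],[1,[-0.07,0.03,0.005],[0,0,0]],[1,[-0.07,0.04,0.01],[0,0,0]],[1,[-0.06,0.05,0.02],[0,0,0]],[1,[-0.05,0.07,0.03],[0,0,0]],[1,[-0.04,0.08,0.04],[0,0,0]],[1,[-0.03,0.08,0.03],[0,0,0]],[1,[-0.01,0.08,0.02],[0,0,0]]]}}

```text
clock: 18.8
tool_pos: [0.4332, -0.1462, 0.1531]
orientation: [-140.3, -0.1, 170.2]
force: [0.5, 0.7, -6.3]
opening: 0.0497
```

Run:
```python
from kin import *
st()
g=np.degrees(th);Rg=Rgoal(40,g-90,g+180)
todo(np.r_[.461,.389,.14]+.019*Rg[:,2],Rg)
```

```text
t 18.8 tcp [ 0.4332 -0.1462  0.1531] press [-158.6   83. ] rpy [-1.4033e+02 -1.3000e-01  1.7024e+02] F [ 0.5  0.7 -6.3] op 0.0497 q [ 30.4  12.2 -46.7  33.  -63.6 -63.6]
shift units [ 0.1032  2.0926 -0.1108] turn units [-0.001  -0.0002  0.0013] deg [-0.3 -0.1  0.5]
```

{"api": "send_rows", "payload": {"commands": [[1,[0.006,0.1,0],[0,0,0]],[1,[0.006,0.11,0],[0,0,0]],[1,[0.006,0.11,0],[0,0,0]],[1,[0.006,0.11,0],[0,0,0]],[1,[0.006,0.11,0],[0,0,0]],[1,[0.006,0.11,0],[0,0,0]],[1,[0.006,0.11,0],[0,0,0]],[1,[0.006,0.11,0],[0,0,0]],[1,[0.006,0.11,0],[0,0,0]],[1,[0.006,0.11,0],[0,0,0]]]}}

```text
clock: 19.8
tool_pos: [0.4414, 0.135, 0.1548]
orientation: [-140.8, 0.1, 170.0]
force: [0.1, 1.2, -6.6]
opening: 0.0493
```

Run:
```python
from kin import *
st()
g=np.degrees(th);Rg=Rgoal(40,g-90,g+180)
todo(np.r_[.461,.389,.14]+.019*Rg[:,2],Rg)
```

```text
t 19.8 tcp [0.4414 0.135  0.1548] press [-195.9  361.8] rpy [-1.4076e+02  6.0000e-02  1.7004e+02] F [ 0.1  1.2 -6.6] op 0.0493 q [ 55.2  22.4 -25.3  15.7 -79.3 -73.3]
shift units [ 0.0704  0.9676 -0.1175] turn units [-0.002   0.0005  0.0018] deg [-0.7  0.2  0.7]
```

{"api": "send_rows", "payload": {"commands": [[1,[0.007,0.11,0],[-0.0002,0,0.0002]],[1,[0.007,0.11,0],[-0.0002,0,0.0002]],[1,[0.007,0.11,0],[-0.0002,0,0.0002]],[1,[0.007,0.11,0],[-0.0002,0,0.0002]],[1,[0.007,0.11,0],[-0.0002,0,0.0002]],[1,[0.007,0.11,0],[-0.0002,0,0.0002]],[1,[0.007,0.1,-0.01],[-0.0002,0,0.0002]],[1,[0.007,0.08,-0.02],[-0.0002,0,0]],[1,[0.005,0.05,-0.02],[-0.0002,0,0]],[1,[0,0.02,0],[0,0,0]],[1,[0,0,0],[0,0,0]]]}}

```text
clock: 20.9
tool_pos: [0.4515, 0.3721, 0.1391]
orientation: [-140.1, 0.1, 170.5]
force: [0.5, -0.5, -6.4]
opening: 0.0497
```

Run:
```python
from kin import *
st()
g=np.degrees(th);Rg=Rgoal(40,g-90,g+180)
todo(np.r_[.461,.389,.06]+.019*Rg[:,2],Rg)
for n in("scene","top"):
    s=snapshot(n); pickle.dump(s,open(n+"8.pkl","wb"))
    crop(s,(240,180,400,320) if n=="scene" else (60,150,260,290),4,f"pics/{n}8.png")
```

```text
t 20.9 tcp [0.4515 0.3721 0.1391] press [-224.2  597.4] rpy [-1.4012e+02  6.0000e-02  1.7052e+02] F [ 0.5 -0.5 -6.4] op 0.0497 q [ 65.2  37.6   1.5   9.8 -92.8 -77.7]
shift units [ 0.0299  0.0194 -0.3747] turn units [-0.0003  0.0002  0.0005] deg [-0.1  0.1  0.2]
```

View pics/top8.png

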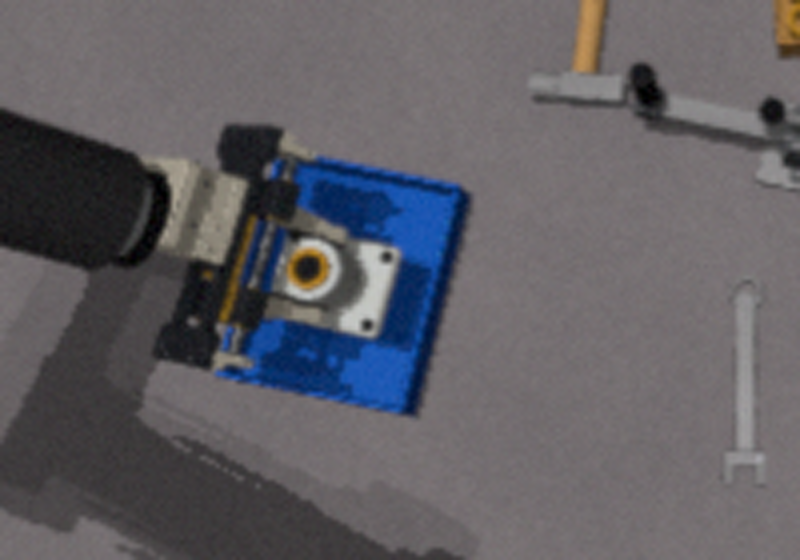

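View pics/scene8.png

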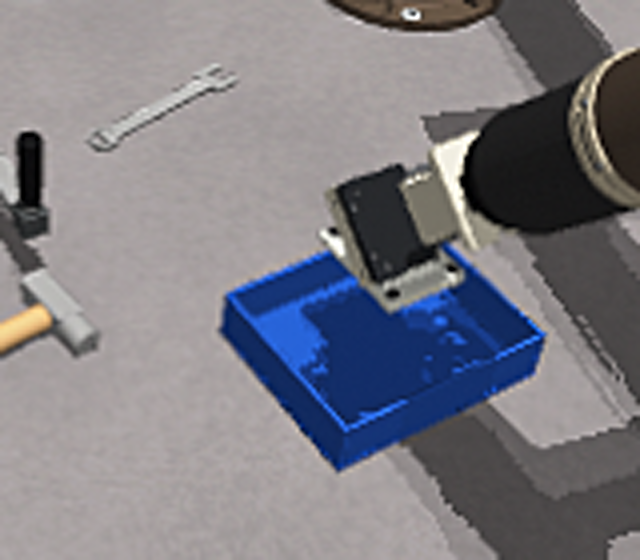

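The housing is level and over the tray. I'll centre it and lower gently; contact is expected at TCP z≈0.047.

{"api": "send_rows", "payload": {"commands": [[1,[0.015,0.01,-0.03],[0,0,0]],[1,[0.015,0.01,-0.05],[0,0,0]],[1,[0,0,-0.05],[0,0,0]],[1,[0,0,-0.05],[0,0,0]],[1,[0,0,-0.05],[0,0,0]],[1,[0,0,-0.04],[0,0,0]],[1,[0,0,-0.03],[0,0,0]],[1,[0,0,0],[0,0,0]]]}}

```text
clock: 21.8
tool_pos: [0.4595, 0.3731, 0.0575]
orientation: [-140.0, -0.0, 170.3]
force: [-0.7, 0.2, -6.7]
opening: 0.0497
```

Run:
```python
from kin import *
st()
```

```text
t 21.8 tcp [0.4595 0.3731 0.0575] press [-216.6  599.7] rpy [-140.01   -0.    170.32] F [-0.7  0.2 -6.7] op 0.0497 q [ 64.6  42.7  -0.7  10.1 -85.6 -78.6]
```

{"api": "send_rows", "payload": {"commands": [[1,[0,0,-0.012],[0,0,0]],[1,[0,0,-0.01],[0,0,0]],[1,[0,0,-0.008],[0,0,0]],[1,[0,0,0],[0,0,0]]]}}

```text
clock: 22.2
tool_pos: [0.4599, 0.374, 0.0503]
orientation: [-140.1, 0.1, 170.4]
force: [0.1, -0.1, -6.1]
opening: 0.0494
```

{"api": "send_rows", "payload": {"commands": [[1,[0,0,-0.006],[0,0,0]],[1,[0,0,-0.006],[0,0,0]],[1,[0,0,0],[0,0,0]]]}}

```text
clock: 22.5
tool_pos: [0.4601, 0.3744, 0.0478]
orientation: [-140.2, 0.1, 170.4]
force: [-0.6, 0.3, -7.2]
opening: 0.0492
```

{"api": "send_rows", "payload": {"commands": [[1,[0,0,-0.006],[0,0,0]],[1,[0,0,-0.006],[0,0,0]],[1,[0,0,0],[0,0,0]]]}}

```text
clock: 22.8
tool_pos: [0.4602, 0.3746, 0.0475]
orientation: [-140.1, 0.2, 170.4]
force: [0.2, 0.8, -6.0]
opening: 0.0493
```

{"api": "send_rows", "payload": {"commands": [[1,[0,0,-0.01],[0,0,0]],[1,[0,0,-0.01],[0,0,0]],[1,[0,0,0],[0,0,0]]]}}

```text
clock: 23.1
tool_pos: [0.4603, 0.3748, 0.0476]
orientation: [-140.0, 0.3, 170.5]
force: [0.3, 0.2, -6.4]
opening: 0.0497
```

Run:
```python
from kin import *
st()
for n in("scene","top"):
    s=snapshot(n); pickle.dump(s,open(n+"9.pkl","wb"))
    crop(s,(240,180,400,320) if n=="scene" else (60,150,260,290),4,f"pics/{n}9.png")
```

```text
t 23.1 tcp [0.4603 0.3748 0.0476] press [-216.1  601.5] rpy [-140.01    0.28  170.51] F [ 0.3  0.2 -6.4] op 0.0497 q [ 64.7  43.3  -0.9  10.3 -84.7 -78.9]
```

View pics/scene9.png

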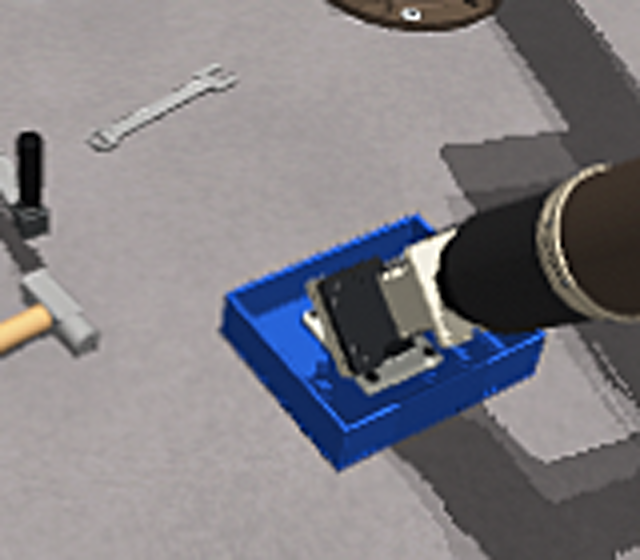

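{"api": "send_rows", "payload": {"commands": [[1,[0,0,-0.012],[0,0,0]]]}}

```text
clock: 23.3
tool_pos: [0.4604, 0.3749, 0.0472]
orientation: [-139.9, 0.3, 170.6]
force: [-10.8, 5.4, 29.3]
opening: 0.0494
```

Run:
```python
from kin import *
st()
```

```text
t 23.3 tcp [0.4604 0.3749 0.0472] press [-215.9  601.6] rpy [-139.9     0.33  170.55] F [-10.8   5.4  29.3] op 0.0494 q [ 64.8  43.4  -0.9  10.4 -84.7 -79. ]
```

{"api": "send_rows", "payload": {"commands": [[1,[0,0,-0.012],[0,0,0]],[1,[0,0,-0.012],[0,0,0]]]}}

```text
clock: 23.5
tool_pos: [0.4604, 0.3748, 0.0473]
orientation: [-139.7, 0.4, 170.7]
force: [-5.5, 1.9, 15.4]
opening: 0.0495
```

Run:
```python
from kin import *
st(); C=cloud(load("scene9")); C2=cloud(load("top9"))
s=load("scene9"); 
# flange top height: visible grey part crop (400,370)->px
for uv in((340,273),(346,270),(350,276-4)): print(C[int(uv[1]),int(uv[0])].round(4), s["color"][int(uv[1]),int(uv[0])])
```

```text
t 23.5 tcp [0.4604 0.3748 0.0473] press [-215.9  601.5] rpy [-139.69    0.44  170.66] F [-5.5  1.9 15.4] op 0.0495 q [ 64.8  43.5  -0.9  10.5 -84.8 -79. ]
[0.472  0.4275 0.0146] [142 150 149]
[0.4465 0.4311 0.0155] [180 190 188]
[0.4343 0.4403 0.0054] [102  41  13]
```

View pics/top9.png

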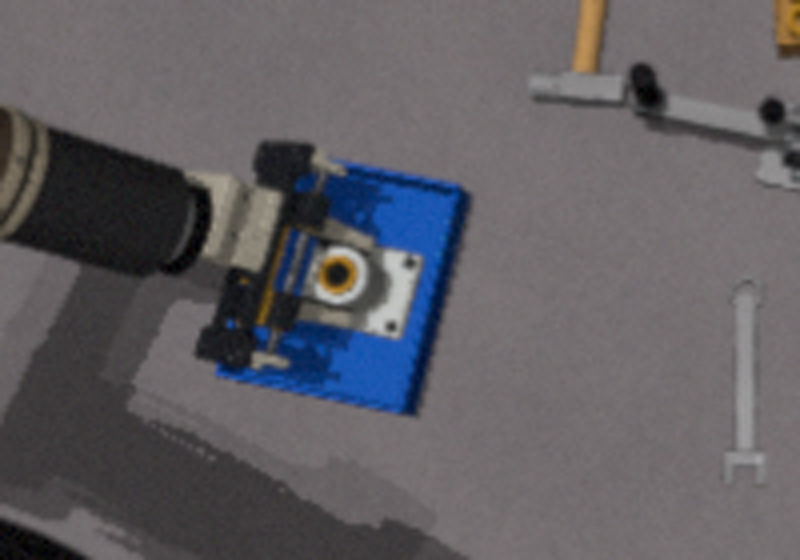

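The housing is seated: the push force went up to +29 N and the flange top reads z≈0.015. I'll relax, open, and back out along the tool axis.

{"api": "send_rows", "payload": {"commands": [[1,[0,0,0.002],[0,0,0]],[0.2,[0,0,0],[0,0,0]],[0.2,[0,0,0],[0,0,0]],[0.2,[0,0,0],[0,0,0]],[0.2,[0,0,0],[0,0,0]]]}}

```text
clock: 24.0
tool_pos: [0.4613, 0.3744, 0.0481]
orientation: [-139.6, 0.5, 170.7]
force: [-0.2, 0.9, -0.4]
opening: 0.0696
```

Run:
```python
from kin import *
st()
```

```text
t 24.0 tcp [0.4613 0.3744 0.0481] press [-215.   601.3] rpy [-139.65    0.5   170.68] F [-0.2  0.9 -0.4] op 0.0696 q [ 64.8  43.5  -0.9  10.6 -84.9 -79. ]
```

{"api": "send_rows", "payload": {"commands": [[0.2,[0.005,0.025,0.03],[0,0,0]],[0.2,[0.008,0.05,0.06],[0,0,0]],[0.2,[0.01,0.063,0.077],[0,0,0]],[0.2,[0.01,0.063,0.077],[0,0,0]],[0.2,[0.01,0.063,0.077],[0,0,0]],[0.2,[0.01,0.063,0.077],[0,0,0]],[0.2,[0.01,0.063,0.077],[0,0,0]],[0.2,[0.01,0.063,0.077],[0,0,0]],[0.2,[0,0,0],[0,0,0]],[0.2,[0,0,0],[0,0,0]]]}}

```text
clock: 25.0
tool_pos: [0.4805, 0.4926, 0.1958]
orientation: [-139.6, 0.5, 170.7]
force: [0.6, -0.4, -0.9]
opening: 0.07
```

Run:
```python
from kin import *
st()
for n in("scene","top"):
    s=snapshot(n); pickle.dump(s,open(n+"10.pkl","wb"))
    cv2.imwrite(f"pics/{n}10.png",s["color"])
    crop(s,(240,180,400,320) if n=="scene" else (60,130,260,270),4,f"pics/{n}10c.png")
T=load("top10")
hsv=cv2.cvtColor(T["color"],cv2.COLOR_BGR2HSV); m=cv2.inRange(hsv,(105,150,60),(130,255,255)); m[:, :100]=0
cs=max(cv2.findContours(m,0,1)[0],key=cv2.contourArea)[:,0]
print("tray",cv2.minAreaRect(onplane(T,cs,.05)[:,:2].astype(np.float32)*1000))
m=cv2.inRange(hsv,(12,120,80),(28,255,255)); m[:, :100]=0; m[:150]=0;m[300:]=0; m[:,190:]=0
v,u=np.nonzero(m); c=[(u.min()+u.max())/2,(v.min()+v.max())/2]; print("bush px",c,onplane(T,c,.084)[0])
S=load("scene10")
for q in(1.6,1.75):
    a=.96+q; p=np.r_[PW(0,200-80*np.cos(a)),(88+80*np.sin(a))/1000]; print(q,proj(S,p)[0].round(1),proj(T,p)[0].round(1))
print("handle top",proj(S,np.r_[PW(0,387),.15])[0],proj(T,np.r_[PW(0,387),.15])[0])
```

```text
t 25.0 tcp [0.4805 0.4926 0.1958] press [-215.1  721. ] rpy [-139.56    0.54  170.66] F [ 0.6 -0.4 -0.9] op 0.07 q [  67.    46.1   25.5    9.7 -108.7  -76.7]
tray ((461.25390625, 386.541259765625), (179.66612243652344, 208.30072021484375), 81.9412841796875)
bush px [np.float64(144.0), np.float64(218.0)] [0.4618672  0.38261382 0.084     ]
1.6 [232.6 199.8] [253.7 176.8]
1.75 [233.3 202.9] [252.1 177.3]
handle top [247.16433221 214.88337264] [219.2310712  167.98258911]
```

View pics/top10c.png

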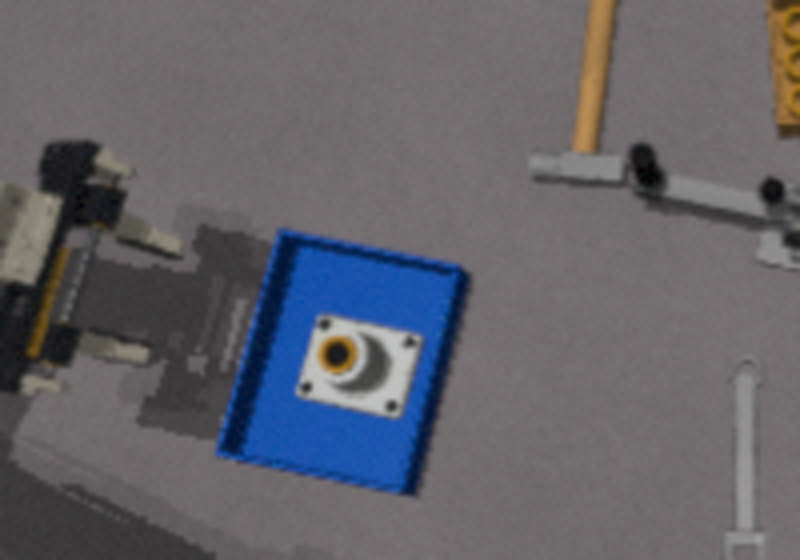

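View pics/scene10.png

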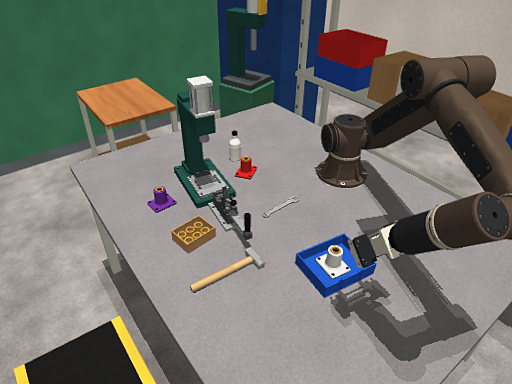

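View pics/scene10c.png

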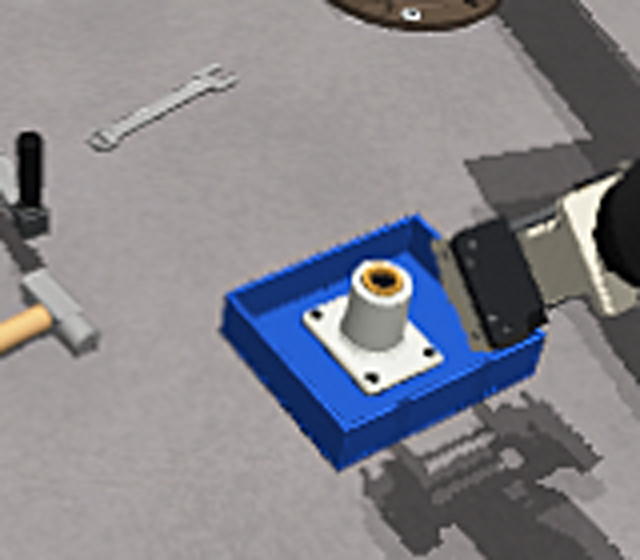

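The housing stands upright near the tray's middle, about 4 mm off by the bush. The knob at top pixel (253,177) and the handle at (221,169) match pawl on stop and bar out. The hand is clear, so I'm handing in.

Run:
```python
from h import *
print(order.close_job()); st()
```

```text
the job is handed in; nothing more can be done
None
the job is handed in; nothing more can be done
```

I unloaded the press and handed the job in at about 25 s of the 58 s allowed. It gives no verdict, so what follows rests on my own checks.

- **Pawl and bar:** I pushed the pawl over with closed fingers. In the pictures its knob lies where 1.75 rad should put it, on the stop. I then drew the bar out 60 mm by its handle to its stop, and the last pictures show the handle still there.
- **Housing:** I gripped the boss about 55 mm above the underside with the tool leaning 40° towards the clamp. I lifted it about 25 mm, carried it out towards the robot and set it in the tray.
- **Changed approach:** My first try leaned towards the robot and ran joint 5 almost to its limit, so I backed out without touching anything and came in from the clamp side.
- **Last checks:** The housing stands upright on the tray floor, about 4 mm from the tray's middle, with the flange top at z ≈ 0.015 m. The tray has moved less than 1 mm by measurement, and the gripper is clear with no load on it.
- **Bystanders:** I only looked at these in the pictures, where they appear unmoved; I did not measure each one.
- **A check that misled me:** During set-down the force still read about -6 N (the housing's weight) after rows with no movement, although the arm had stopped descending. A pushing row then read about +29 N, well under the 80 N limit, which confirmed it had reached the floor.

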